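# Clear the cap die under isolation

### The arm

A 6-joint arm with a two-finger parallel gripper is mounted at the origin on a cart in front of the work surface, level with it; the furniture and walls round the work are solid. World frame = base frame: x ahead of the robot, y to its left, z up, the work surface at z = 0. Lengths are in m, angles in rad, forces in N, time in s.
With the tool pointing down it reaches from about 0.425 to 0.95 m from the base axis. Payload 3.5 kg.
Tool frame: the origin (TCP) lies midway between the tips of the shut fingers; the grasp point (between the pads) lies 19 mm behind it; z points along the fingers, y is the line along which they close (so a half turn about z gives the same grasp; the last joint's range is limited). The gripper opens to 85 mm and grips with 20 to 120 N. Pads are 22 mm wide; open, the fingers measure 114 mm over their backs; the gripper's body (76 mm by 85 mm) begins 54 mm behind the grasp point. The pads swing forward as they close: fully open they stand 13 mm farther back than shut.
Start: joints at [-1.376, 0.286, 1.577, -0, 1.279, -0.15], TCP at [0.228, -0.635, 0.231] pointing down, gripper open.
Joint ranges: [-2.77, 2.77], [-0.9, 2.22], [0.21, 2.48], [-1.53, 4.67], [0.24, 2.81], [-2.84, 2.84]. Speed limits (rad/s): [2.79, 2.79, 3.14, 3.14, 3.14, 3.14].

### API

Orientations are given as a unit quaternion [x, y, z, w].
In Python, from plant import ctrl gives the robot as it stands.
- The arm moves only by the tool arm_command, never from a script. Its argument "steps" is one flat list of numbers, 5 for each row, row after row: the opening in per cent of the stroke, from 0 (shut) to 100 (fully open), then the shift along the tool's x, y, z each as a share of 25 mm, from -1 to 1, then the turn about the tool's z as a share of 0.1 rad, from -1 to 1. In form: [grip, tx, ty, tz, spin, grip, tx, ty, tz, spin, ...]. A call has 1 to 8 rows; each row shifts and turns the commanded pose from where the row before left it, along the tool's axes as they then stand; what a row does not reach is not made up. A row lasts 1/12 s, in which the tool goes at most 41.7 mm and 7.16 degrees, less where a joint would pass 70% of its speed; a pose out of reach is approached as far as the arm can. A call with a number of a shift or a turn outside -1 to 1 is refused whole. A call with a gripper value outside its range is refused whole. The fingers move at their own pace and stop on an object; "squeeze" is the grip in N (left out, the last holds). Time passes only in rows, so rows that do not move let the fingers close. It gives the time, the measured TCP pose, the force, the opening and the grip force at its end, in the units of the state.
- ctrl.get_state(): the state, without advancing time (a new reading comes with each control period).
- ctrl.read_camera(name): name is "scene" or "top" or "wrist"; returns the picture (420x560x3 uint8, red, green, blue); there is no depth.
- ctrl.camera_model(name): a dict with "intrinsics" (3x3 intrinsics, pixels), "rvec" (rotation vector, rad) and "tvec" (3), from world to camera coordinates, as OpenCV has them. Camera axes: x right, y down, z forward; pixel columns grow to the right and rows downward; lengths in m; the calibration is good to about 2 mm. A picture is of the moment at which its call begins: read the wrist's pose just before it. camera_model takes no time and is no camera call; for the wrist camera it gives the pose at the moment of the call.
- ctrl.sign_off(): hands the job in; it is judged then, once.
The state is a dict: "time": time; "qpos": joint angles; "dq": joint speeds; "joint_efforts": joint torques, N m; "eef_pos": TCP position; "tcp_rot": TCP orientation; "contact_force": force on the tool from outside, world axes, zero at the start; "wrist_torque": the same for the moment, N m; "opening": opening from 0.0 (shut) to 1.0 (fully open); "finger_force": force on a finger pad.
Only numpy, scipy, OpenCV 4.12 (cv2) and the standard library are available. Lean on these libraries where they do the work, as an engineer would, in place of code of your own. Each camera call takes 0.05 s, during which the arm holds its last target. There are 200 camera calls.

### The job

The pressing is finished: switch the isolator off, turn the ejector handle fully over to raise the pressed caps, then take every cap out of the die and lay it flat on the floor of the steel tray, none on top of another. After that turn the ejector handle fully back down, and only then switch the isolator on again. Never work the ejector, or leave it raised, with the isolator on, and leave the stamp and the grease tin beside the work where they are.

Things in the scene. Friction and masses are not known exactly. Their poses are not given: they have to be found in the camera images.
- isolator: power isolator: grey plastic enclosure 110 x 110 x 62 mm lying on its back on the bench with a yellow plate and a rotary bar handle on top; fixed. Origin: centre of its underside; x is the direction of its bar mark (on), y of its ring mark (off), z up
- isolator_handle (a joint): angle of the isolator handle about the vertical: 0 = ON (handle bar along the isolator's own x), 1.571 = OFF (bar along its y), turning counter-clockwise seen from above from ON to OFF. It snaps: past the middle (0.785) it springs to the nearer end, and stays there; about 0.15 N m takes it over
- isolator_handle_grip (a point): point on the axis of the isolator handle, at the middle of the height of its red grip bar, about 87 mm above the bench. The bar is 64 mm long (along this point's x, which turns with the handle), 14 mm thick, and stands 29 mm tall (14 mm above and below this point, its top 100 mm above the bench) on a round boss 48 mm across
- die: die block of steel, 140 (x) x 220 (y) x 50 mm on a base plate 160 x 330 x 8 mm, with six round cavities open upward, 39 mm across and 21 mm deep, in 2 rows of 3 at x = -35, 35 and y = -70, 0, 70 mm; at its +y end a grey housing of the same height with the ejector handle. Fixed. Origin: on the bench below the middle of the cavities; z up
- eject_handle (a joint): angle of the ejector handle about the vertical: 0 = down (bar along the die's x), 1.571 = raised (bar along the die's y), turning clockwise seen from above from down to raised. It snaps to the nearer end past the middle, about 0.15 N m takes it over. It drives a plunger under every cavity, which lifts 15 mm at 1.571
- eject_handle_grip (a point): point on the axis of the ejector handle (die frame x = 0, y = 155 mm), at the middle of the height of its black grip bar, 73 mm above the bench. Bar as on the isolator: 64 mm long along this point's x, 14 mm thick, 29 mm tall (its top 87 mm above the bench) on a boss 48 mm across
- tray: empty shallow stainless tray, 190 (its x) x 270 (its y) mm, walls 22 mm high and 2 mm thick, floor 2 mm thick; loose, 0.46 kg. Origin: centre of its underside; z up
- stamp: inspection stamp standing on the bench: wooden block 40 x 60 x 22 mm with a knob, 67 mm high in all, to be left alone. Origin: centre of underside
- tin: the nearer of two like grease tins with black caps, left of the die (the farther one is fixed clutter), 66 mm across, 54 mm high, to be left alone. Origin: centre of underside
- cap_1: pressed bronze cap: a solid round disc 36 mm across, 20 mm high, with a dished top, about 0.09 kg; 3 to 5 of six are present (None if absent), one to a cavity, at first its top 1 mm below the die's face; with the ejector raised it stands 14 mm proud of the face and can be gripped across its outside. Origin: its centre; z along its axis
- cap_2: pressed bronze cap: a solid round disc 36 mm across, 20 mm high, with a dished top, about 0.09 kg; 3 to 5 of six are present (None if absent), one to a cavity, at first its top 1 mm below the die's face; with the ejector raised it stands 14 mm proud of the face and can be gripped across its outside. Origin: its centre; z along its axis
- cap_3: pressed bronze cap: a solid round disc 36 mm across, 20 mm high, with a dished top, about 0.09 kg; 3 to 5 of six are present (None if absent), one to a cavity, at first its top 1 mm below the die's face; with the ejector raised it stands 14 mm proud of the face and can be gripped across its outside. Origin: its centre; z along its axis
- cap_4: pressed bronze cap: a solid round disc 36 mm across, 20 mm high, with a dished top, about 0.09 kg; 3 to 5 of six are present (None if absent), one to a cavity, at first its top 1 mm below the die's face; with the ejector raised it stands 14 mm proud of the face and can be gripped across its outside. Origin: its centre; z along its axis
- cap_5: pressed bronze cap: a solid round disc 36 mm across, 20 mm high, with a dished top, about 0.09 kg; 3 to 5 of six are present (None if absent), one to a cavity, at first its top 1 mm below the die's face; with the ejector raised it stands 14 mm proud of the face and can be gripped across its outside. Origin: its centre; z along its axis
- cap_6: pressed bronze cap: a solid round disc 36 mm across, 20 mm high, with a dished top, about 0.09 kg; 3 to 5 of six are present (None if absent), one to a cavity, at first its top 1 mm below the die's face; with the ejector raised it stands 14 mm proud of the face and can be gripped across its outside. Origin: its centre; z along its axis
Mind the look-alikes: they are no part of the job. What is shaped like the cap_4 but white is not meant.

How it is judged:
On the way, in this order (a step that is already met when the one before it is completed fails the run):
1. the isolator is switched off, with the ejector still down (value of joint isolator_handle above 1.42 rad and value of joint eject_handle below 0.15 rad), for 0.2 s.
2. the ejector handle is turned fully over to raised, with the isolator off (value of joint each of eject_handle, isolator_handle above 1.42 rad), for 0.2 s.
3. every cap lies flat in the tray, released, with the isolator off (x of cap_1 in the frame of tray between -0.083 and 0.083 m and y of cap_1 in the frame of tray between -0.123 and 0.123 m and z of each of cap_1, cap_2, cap_3, cap_4, cap_5, cap_6 in the frame of tray below 0.017 m and linear speed of each of cap_1, cap_2, cap_3, cap_4, cap_5, cap_6 below 0.03 m/s and x of cap_2 in the frame of tray between -0.083 and 0.083 m and y of cap_2 in the frame of tray between -0.123 and 0.123 m and x of cap_3 in the frame of tray between -0.083 and 0.083 m and y of cap_3 in the frame of tray between -0.123 and 0.123 m and x of cap_4 in the frame of tray between -0.083 and 0.083 m and y of cap_4 in the frame of tray between -0.123 and 0.123 m and x of cap_5 in the frame of tray between -0.083 and 0.083 m and y of cap_5 in the frame of tray between -0.123 and 0.123 m and x of cap_6 in the frame of tray between -0.083 and 0.083 m and y of cap_6 in the frame of tray between -0.123 and 0.123 m and contact force between the fingers and cap_1 below 0.05 N and contact force between the fingers and cap_2 below 0.05 N and contact force between the fingers and cap_3 below 0.05 N and contact force between the fingers and cap_4 below 0.05 N and contact force between the fingers and cap_5 below 0.05 N and contact force between the fingers and cap_6 below 0.05 N and value of joint isolator_handle above 1.42 rad), for 0.2 s.
4. the ejector handle is fully back down, with the isolator still off (all of step 1), for 0.2 s.
5. the isolator is switched on again (value of joint each of isolator_handle, eject_handle below 0.15 rad), for 0.2 s.
At the end, for the whole second after the job is handed in: every cap present lies flat on the tray floor (its centre less than 17 mm above the tray's underside and at least 12 mm inside the outer edge), at rest and released; the ejector handle is down and the isolator on (each within 0.15 rad of its end) (all of step 5 and x of cap_1 in the frame of tray between -0.083 and 0.083 m and y of cap_1 in the frame of tray between -0.123 and 0.123 m and z of each of cap_1, cap_2, cap_3, cap_4, cap_5, cap_6 in the frame of tray below 0.017 m and linear speed of each of cap_1, cap_2, cap_3, cap_4, cap_5, cap_6 below 0.03 m/s and x of cap_2 in the frame of tray between -0.083 and 0.083 m and y of cap_2 in the frame of tray between -0.123 and 0.123 m and x of cap_3 in the frame of tray between -0.083 and 0.083 m and y of cap_3 in the frame of tray between -0.123 and 0.123 m and x of cap_4 in the frame of tray between -0.083 and 0.083 m and y of cap_4 in the frame of tray between -0.123 and 0.123 m and x of cap_5 in the frame of tray between -0.083 and 0.083 m and y of cap_5 in the frame of tray between -0.123 and 0.123 m and x of cap_6 in the frame of tray between -0.083 and 0.083 m and y of cap_6 in the frame of tray between -0.123 and 0.123 m and contact force between the fingers and cap_1 below 0.05 N and contact force between the fingers and cap_2 below 0.05 N and contact force between the fingers and cap_3 below 0.05 N and contact force between the fingers and cap_4 below 0.05 N and contact force between the fingers and cap_5 below 0.05 N and contact force between the fingers and cap_6 below 0.05 N); the robot touches nothing.
It fails at once if the ejector handle is off its down end (by more than 0.3 rad) while the isolator is not off (value of joint eject_handle above 0.3 rad and value of joint isolator_handle below 1.2 rad).
It fails at once if the stamp is moved more than 3 cm (distance of stamp from where it was at the start of the episode above 0.03 m).
It fails at once if the tin is moved more than 3 cm (distance of tin from where it was at the start of the episode above 0.03 m).
Of cap_1, cap_2, cap_3, cap_4, cap_5, cap_6 only 3 to 5 are there at a start; the rules pass over those that are not, and their reading is None.
At some moment in a run one of cap_1, cap_2, cap_3, cap_4, cap_5, cap_6 may be knocked a few centimetres aside while the robot is not near it.
Once in a run the grip may slacken for a moment while it holds something.
It also fails if it takes over 210 s, if anything falls off the work surface, if the arm or the gripper's body presses on something with over 40 N, if the wrist force passes 120 N, or if a joint passes its speed limit or range.

## Working session

There is one attempt and no reset: what is moved stays moved. The work goes in short steps, Python scripts to look and compute and a tool call to move; the robot and the scene stay as the last step left them, time stands still between calls to the robot, and variables do not carry over. Pictures are saved under pics/ and viewed, at most 14 in all, crops included, and the job is handed in when it is done.

Besides the shell and the picture viewer there is one more tool, called after "Call:" by a JSON object that holds its "name" and its "arguments", one argument or row to a line. arm_command: Moves the arm, as the interface text tells. Its arguments: {"type":"object","properties":{"steps":{"type":"array","items":{"type":"number"}},"squeeze":{"type":"number"}},"required":["steps"]}

```bash
mkdir -p pics; ls; cat > h.py <<'E'
import numpy as np, cv2
from plant import ctrl
from scipy.spatial.transform import Rotation as R
def shot(name,fn,crop=None,scale=1):
    m=ctrl.camera_model(name); im=ctrl.read_camera(name)[:,:,::-1]
    np.save('pics/'+fn+'.npy',im)
    if crop: im=im[crop[1]:crop[3],crop[0]:crop[2]]
    cv2.imwrite('pics/'+fn+'.png',cv2.resize(im,None,fx=scale,fy=scale,interpolation=cv2.INTER_CUBIC)); return m
def ray(m,uv,z):
    K=np.array(m['intrinsics']);Rm=R.from_rotvec(np.ravel(m['rvec'])).as_matrix();t=np.ravel(m['tvec'])
    c=-Rm.T@t; d=Rm.T@np.linalg.solve(K,[uv[0],uv[1],1]); return c+d*(z-c[2])/d[2]
def proj(m,P):
    return cv2.projectPoints(np.float64(P).reshape(-1,3),np.ravel(m['rvec']),np.ravel(m['tvec']),np.array(m['intrinsics']),None)[0].reshape(-1,2)
E
python3 - <<'E'
from h import *
shot('top','top1',scale=1.42); shot('scene','sc1',scale=1.42)
s=ctrl.get_state(); print({k:np.round(v,3) for k,v in s.items()}); print(R.from_quat(s['tcp_rot']).as_matrix().round(3))
for n in('top','scene','wrist'):
    m=ctrl.camera_model(n);print(n,m)
E
```

```text
pics
{'time': np.float64(0.1), 'qpos': array([-1.376,  0.287,  1.578,  0.   ,  1.279, -0.15 ]), 'dq': array([ 0.003, -0.001, -0.002,  0.   , -0.001,  0.002]), 'joint_efforts': array([ 0.000e+00, -4.073e+01, -2.937e+01, -0.000e+00,  3.000e-03,
        0.000e+00]), 'eef_pos': array([ 0.228, -0.635,  0.23 ]), 'tcp_rot': array([ 0.985,  0.172, -0.   , -0.001]), 'contact_force': array([-0.551,  0.322,  0.656]), 'wrist_torque': array([-0.006, -0.012, -0.007]), 'finger_force': np.float64(0.0), 'opening': np.float64(1.001)}
[[ 0.941  0.338 -0.   ]
 [ 0.338 -0.941  0.002]
 [ 0.    -0.002 -1.   ]]
top {'intrinsics': array([[410.15511351,   0.        , 283.05197466],
       [  0.        , 410.15511351, 217.2775389 ],
       [  0.        ,   0.        ,   1.        ]]), 'rvec': array([ 2.18587747, -2.17823182,  0.08379538]), 'tvec': array([0.00404327, 0.50405199, 1.03372263])}
scene {'intrinsics': array([[504.33479889,   0.        , 275.63064912],
       [  0.        , 504.33479889, 205.80314122],
       [  0.        ,   0.        ,   1.        ]]), 'rvec': array([ 0.69025818, -2.57794098,  1.15167428]), 'tvec': array([0.43796545, 0.23365418, 1.25502001])}
wrist {'intrinsics': array([[369.8342739 ,   0.        , 276.55549785],
       [  0.        , 369.8342739 , 211.95642621],
       [  0.        ,   0.        ,   1.        ]]), 'rvec': array([-2.38504362,  1.67797036,  0.22740473]), 'tvec': array([-0.67468238, -0.03294016,  0.37832607])}
```

View pics/top1.png

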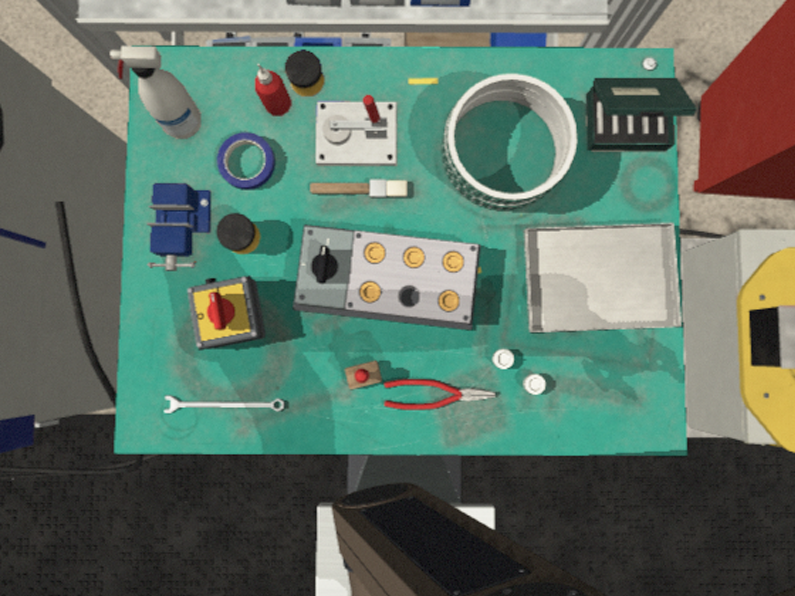

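View pics/sc1.png

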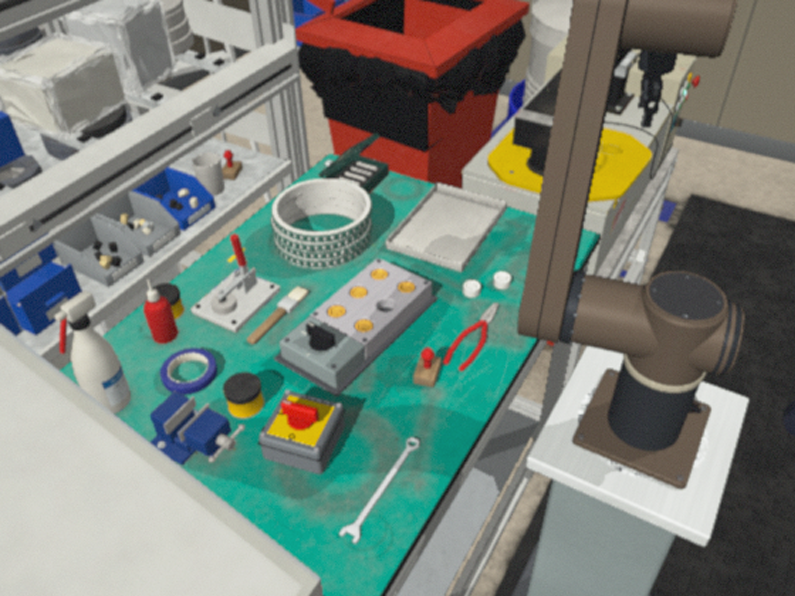

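The top view shows five bronze caps in the die at (374,253), (413,257), (453,261), (370,293) and (448,300), with the cavity at (409,296) empty. The two white discs at (503,358) and (535,384) are the look-alikes. The isolator is at (221,312), the ejector handle at (323,263) and the tray at (603,279). The stamp is at (362,376) and the nearer tin at (237,232). I'll confirm these in an enlarged crop.

```bash
python3 - <<'E'
from h import *
im=np.load('pics/top1.npy'); cv2.imwrite('pics/c1.png',cv2.resize(im[145:255,125:345],None,fx=3.6,fy=3.6,interpolation=cv2.INTER_CUBIC))
m=ctrl.camera_model('top')
f=lambda U,V,z:ray(m,((U+.5)/1.42-.5,(V+.5)/1.42-.5),z)[:2].round(4)
for n,p in dict(c1=(374,253),c2=(413,257),c3=(453,261),c4=(370,293),hole=(409,296),c6=(448,300)).items(): print(n,f(*p,.056))
print('iso',f(221,312,.087),'ej',f(323,263,.073),'tray',[f(*p,.022) for p in((527,228),(673,225),(680,327),(530,331))],'stamp',f(362,376,.06),'tin',f(237,232,.05))
E
```

```text
c1 [0.5993 0.0556]
c2 [ 0.5925 -0.013 ]
c3 [ 0.5856 -0.0832]
c4 [0.5286 0.0621]
hole [ 0.5236 -0.0061]
c6 [ 0.5168 -0.0743]
iso [0.4922 0.3121] ej [0.5786 0.1427] tray [array([ 0.6523, -0.2213]), array([ 0.6588, -0.4877]), array([ 0.4726, -0.4943]), array([ 0.4645, -0.2243])] stamp [0.3844 0.0746] tin [0.6372 0.2992]
```

View pics/c1.png

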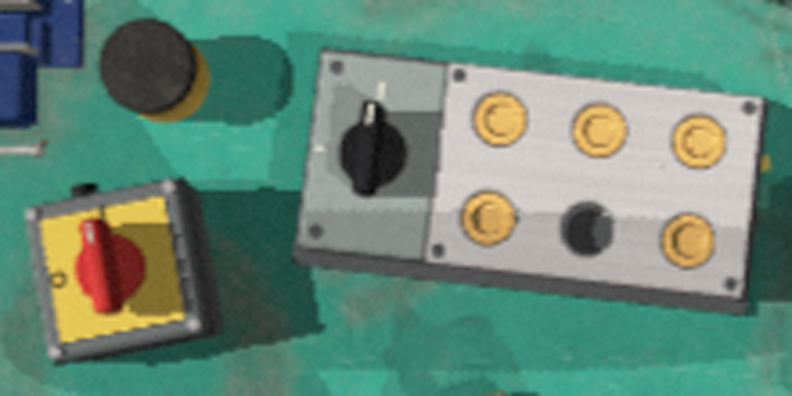

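The crop confirms it: five bronze caps in the die, and the cavity at (587,228) empty. The red isolator bar runs along ON, with the ring mark "O" at (57,280) on the left. The black ejector bar points along the die's x, so the ejector is down.

```bash
cat >> h.py <<'E'
def plan(x,y,z,yaw):
    s=ctrl.get_state(); M=R.from_quat(s['tcp_rot']).as_matrix(); th=np.arctan2(M[1,0],M[0,0])
    d=np.array([x,y,z])-s['eef_pos']; sp=-((yaw-th+np.pi)%(2*np.pi)-np.pi)/.1
    print('t',round(float(s['time']),2),'pos',np.round(s['eef_pos'],4),'yaw',round(th,3),'q6',s['qpos'][5].round(2),'F',np.round(s['contact_force'],1),'op',round(float(s['opening']),3))
    c,si=np.cos(th),np.sin(th)
    print('  units now-yaw',np.round([d[0]*c+d[1]*si,d[0]*si-d[1]*c,-d[2]],4)/.025,'spin',sp.round(2)); c,si=np.cos(yaw),np.sin(yaw)
    print('  units tgt-yaw',np.round([d[0]*c+d[1]*si,d[0]*si-d[1]*c,-d[2]],4)/.025)
E
python3 - <<'E'
from h import *
m=ctrl.camera_model('top')
f=lambda U,V,z:ray(m,(125+(U+.5)/3.6-.5,145+(V+.5)/3.6-.5),z)[:2]
P=np.array([f(*p,.062) for p in((32,213),(178,183),(205,330),(55,358))]);print('iso',P.mean(0),P.round(3).tolist())
y=P[0]-P[1]+P[3]-P[2]; print('yaw',np.arctan2(-y[0],y[1]), 'barc',f(100,266,.1))
C=np.array([f(*p,.057) for p in((499,119),(600,130),(699,141),(488,218),(586,229),(688,241))])
D=np.array([(35,70),(35,0),(35,-70),(-35,70),(-35,0),(-35,-70)])/1000
z=(C-C.mean(0))@[1,1j];d=(D-D.mean(0))@[1,1j];k=(np.conj(d)@z)/(np.conj(d)@d);yw=np.angle(k);o=C.mean(0);print('die',o,yw,abs(k))
print('ej',o+.155*np.array([-np.sin(yw),np.cos(yw)]))
print('direct ej',f(369,153,.087))
plan(.5,-.4,.23,.345)
E
```

```text
iso [0.49334638 0.31546559] [[0.533, 0.375], [0.554, 0.276], [0.453, 0.255], [0.434, 0.356]]
yaw 0.19840537027083704 barc [0.49376356 0.31538281]
die [ 0.55796939 -0.00990446] -0.11144797785188618 0.9932512257299736
ej [0.57520809 0.14413393]
direct ej [0.57138178 0.14113153]
t 0.1 pos [ 0.2281 -0.6347  0.23  ] yaw 0.345 q6 -0.15 F [-0.6  0.3  0.7] op 1.001
  units now-yaw [13.408 -5.156  0.   ] spin -0.0
  units tgt-yaw [13.412 -5.156  0.   ]
```

Call:
{"name": "arm_command", "arguments": {
  "steps": [100,0.8,-0.45,0,0.5,100,0.8,-0.45,0,0.5,100,0.8,-0.45,0,0.5,100,0.8,-0.45,0,0,100,0.8,-0.45,0,0,100,0.8,-0.45,0,0,100,0.8,-0.45,0,0,100,0.8,-0.45,0,0]
}}

```text
time: 0.77
eef_pos: [0.3636, -0.5099, 0.2306]
tcp_rot: [0.995, 0.097, -0.0, -0.001]
contact_force: [0.3, -0.0, 0.1]
opening: 0.999
finger_force: 0.0
```

Call:
{"name": "arm_command", "arguments": {
  "steps": [100,0.8,-0.45,0,0,100,0.8,-0.45,0,0,100,0.8,-0.45,0,0,100,0.8,-0.45,0,0,100,0.8,-0.45,0,0,100,0.8,-0.45,0,0,100,0.8,-0.45,0,0,100,0.8,-0.45,0,0]
}}

```text
time: 1.43
eef_pos: [0.503, -0.3907, 0.2306]
tcp_rot: [0.995, 0.097, -0.0, -0.0]
contact_force: [-0.2, -0.2, -0.3]
opening: 0.998
finger_force: 0.0
```

Call:
{"name": "arm_command", "arguments": {
  "steps": [100,0.17,-0.9,0,0,100,0.17,-0.9,0,0,100,0.17,-0.9,0,0,100,0.17,-0.9,0,0,100,0.17,-0.9,0,0,100,0.17,-0.9,0,0,100,0.17,-0.9,0,0,100,0.17,-0.9,0,0]
}}

```text
time: 2.1
eef_pos: [0.5006, -0.2073, 0.2307]
tcp_rot: [0.995, 0.097, -0.0, -0.0]
contact_force: [-0.0, -0.4, -0.4]
opening: 1.0
finger_force: 0.0
```

Call:
{"name": "arm_command", "arguments": {
  "steps": [100,0.17,-0.9,0,0,100,0.17,-0.9,0,0,100,0.17,-0.9,0,0,100,0.17,-0.9,0,0,100,0.17,-0.9,0,0,100,0.17,-0.9,0,0,100,0.17,-0.9,0,0,100,0.17,-0.9,0,0]
}}

```text
time: 2.77
eef_pos: [0.499, -0.0242, 0.2308]
tcp_rot: [0.995, 0.097, -0.0, -0.0]
contact_force: [-0.0, 0.3, -0.6]
opening: 1.0
finger_force: 0.0
```

Call:
{"name": "arm_command", "arguments": {
  "steps": [100,0.17,-0.9,0,0,100,0.17,-0.9,0,0,100,0.17,-0.9,0,0,100,0.17,-0.9,0,0,100,0.17,-0.9,0,0,100,0.17,-0.9,0,0,100,0.17,-0.9,0,0,100,0.17,-0.9,0,0]
}}

```text
time: 3.43
eef_pos: [0.4975, 0.1589, 0.2308]
tcp_rot: [0.995, 0.097, -0.0, 0.0]
contact_force: [0.3, 0.5, -0.2]
opening: 0.997
finger_force: 0.0
```

```bash
python3 - <<'E'
from h import *
plan(.4936,.3154,.2,.198)
E
```

```text
t 3.43 pos [0.4975 0.1589 0.2308] yaw 0.195 q6 1.49 F [ 0.3  0.5 -0.2] op 0.997
  units now-yaw [ 1.06  -6.172  1.232] spin -0.03
  units tgt-yaw [ 1.076 -6.168  1.232]
```

Call:
{"name": "arm_command", "arguments": {
  "steps": [100,0.15,-0.9,0.2,0,100,0.15,-0.9,0.2,0,100,0.15,-0.9,0.2,0,100,0.15,-0.9,0.2,0,100,0.15,-0.9,0.2,0,100,0.15,-0.9,0.2,0,100,0.16,-0.75,0,0,100,0,0,0,0]
}}

```text
time: 4.1
eef_pos: [0.4934, 0.3162, 0.2003]
tcp_rot: [0.995, 0.099, -0.001, -0.0]
contact_force: [0.1, -0.7, 0.6]
opening: 1.004
finger_force: 0.0
```

```bash
python3 - <<'E'
from h import *
m=shot('wrist','w1',scale=1.2)
plan(.4936,.3154,.078,.198)
print(proj(m,[[.4936,.3154,.1]])*1.2)
E
```

```text
t 4.15 pos [0.4936 0.3149 0.2005] yaw 0.197 q6 1.77 F [-0.5  0.   0.3] op 1.0
  units now-yaw [ 4.0e-03 -2.0e-02  4.9e+00] spin -0.01
  units tgt-yaw [ 4.0e-03 -2.0e-02  4.9e+00]
[[332.44947404 256.15849331]]
```

View pics/w1.png

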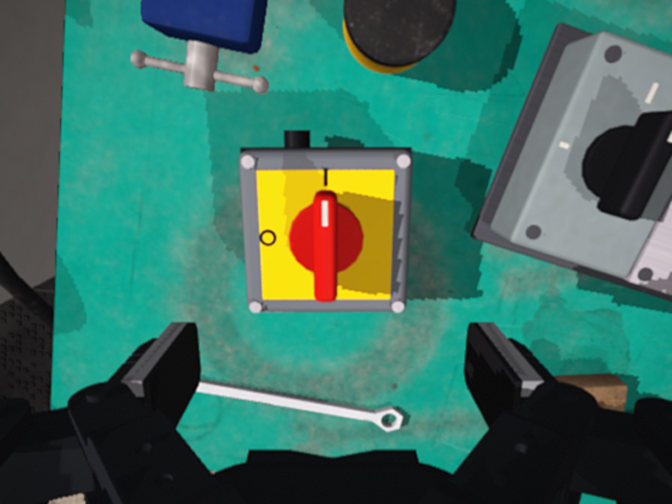

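The wrist view shows the isolator square to the tool. The bar centre is at about (325,243) and the enclosure screws are at (248,160), (403,160), (398,307) and (256,307).

```bash
python3 - <<'E'
from h import *
m=ctrl.camera_model('wrist')
f=lambda U,V,z:ray(m,((U+.5)/1.2-.5,(V+.5)/1.2-.5),z)[:2].round(4)
P=np.array([f(*p,.062) for p in((248,160),(403,160),(398,307),(256,307))]);print(P,P.mean(0)); print(f(325.5,240,.1),f(325.5,192,.1),f(325.5,300,.073))
E
```

```text
[[0.5339 0.3752]
 [0.5527 0.281 ]
 [0.4571 0.2612]
 [0.4383 0.3556]] [0.4955  0.31825]
[0.5024 0.3196] [0.5288 0.3248] [0.4567 0.311 ]
```

Call:
{"name": "arm_command", "arguments": {
  "steps": [100,0.08,-0.11,0.9,0,100,0,0,1,0,100,0,0,1,0,60,0,0,1,0,60,0,0,1,0,60,0,0,0,0,0,0,0,0,0,0,0,0,0,0],
  "squeeze": 40
}}

```text
time: 4.82
eef_pos: [0.4968, 0.3167, 0.0803]
tcp_rot: [0.995, 0.097, 0.001, -0.0]
contact_force: [-0.3, -0.8, 1.3]
opening: 0.326
finger_force: 0.0
```

Call:
{"name": "arm_command", "arguments": {
  "steps": [0,0,0,0,0,0,0,0,0,0,0,0,0,0,0,0,0,0,0,0,0,0,0,0,0,0,0,0,0,0]
}}

```text
time: 5.32
eef_pos: [0.4962, 0.3212, 0.0814]
tcp_rot: [0.995, 0.097, 0.002, -0.005]
contact_force: [-1.3, 11.9, -3.0]
opening: 0.152
finger_force: 42.5
```

Call:
{"name": "arm_command", "arguments": {
  "steps": [0,0,-0.12,0,-0.5,0,0,0,0,-1,0,0,0,0,-1,0,0,0,0,-1,0,0,0,0,-1,0,0,0,0,-1,0,0,0,0,-1,0,0,0,0,-1]
}}

```text
time: 5.98
eef_pos: [0.4955, 0.3225, 0.0814]
tcp_rot: [0.89, 0.456, 0.002, -0.002]
contact_force: [-2.8, 7.1, -0.8]
opening: 0.152
finger_force: 42.8
```

Call:
{"name": "arm_command", "arguments": {
  "steps": [0,0,0,0,-1,0,0,0,0,-1,0,0,0,0,-1,0,0,0,0,-1,0,0,0,0,-1,0,0,0,0,-1,0,0,0,0,-1,0,0,0,0,-1]
}}

```text
time: 6.65
eef_pos: [0.4941, 0.3229, 0.0814]
tcp_rot: [0.642, 0.767, 0.002, -0.003]
contact_force: [-7.0, 8.4, 2.2]
opening: 0.149
finger_force: 43.1
```

Call:
{"name": "arm_command", "arguments": {
  "steps": [0,0,0,0,-0.3,0,0,0,0,0,0,0,0,0,0]
}}

```text
time: 6.9
eef_pos: [0.494, 0.3229, 0.0814]
tcp_rot: [0.632, 0.775, 0.002, -0.003]
contact_force: [-6.3, 7.9, 1.2]
opening: 0.154
finger_force: 43.2
```

```bash
python3 - <<'E'
from h import *
plan(.494,.318,.078,.198+1.571); print(ctrl.get_state()['wrist_torque'])
E
```

```text
t 6.9 pos [0.494  0.3229 0.0814] yaw 1.773 q6 0.2 F [-6.3  7.9  1.2] op 0.154
  units now-yaw [-0.188 -0.04   0.136] spin 0.04
  units tgt-yaw [-0.192 -0.04   0.136]
[ 1.33087554  1.08928879 -0.09257491]
```

Call:
{"name": "arm_command", "arguments": {
  "steps": [50,0,0,0,0,50,0,0,0,0,50,0,0,0,0,70,0,0,-0.9,0,100,0,0,-0.9,0,100,0,0,-1,0,100,0,0,-1,0,100,0,0,-1,0]
}}

```text
time: 7.57
eef_pos: [0.4957, 0.3193, 0.2008]
tcp_rot: [0.632, 0.775, 0.0, 0.001]
contact_force: [0.9, -0.4, -0.2]
opening: 0.998
finger_force: 0.0
```

Call:
{"name": "arm_command", "arguments": {
  "steps": [100,-0.96,0.2,0,0,100,-0.96,0.2,0,0,100,-0.96,0.2,0,0,100,-0.96,0.2,0,0,100,-0.96,0.2,0,0,100,-0.96,0.2,0,0,100,-0.96,0.2,0,0,100,-0.96,0.2,0,0]
}}

```text
time: 8.23
eef_pos: [0.5741, 0.1382, 0.1998]
tcp_rot: [0.632, 0.775, 0.0, 0.001]
contact_force: [0.2, 0.9, -0.7]
opening: 1.001
finger_force: 0.0
```

Call:
{"name": "arm_command", "arguments": {
  "steps": [100,0,0,0,-1,100,0,0,0,-1,100,0,0,0,-1,100,0,0,0,-1,100,0,0,0,-1,100,0,0,0,-1,100,0,0,0,-1,100,0,0,0,-1]
}}

```text
time: 8.9
eef_pos: [0.5737, 0.1392, 0.1997]
tcp_rot: [0.278, 0.961, 0.0, 0.001]
contact_force: [0.4, 0.5, -0.2]
opening: 1.002
finger_force: 0.0
```

Call:
{"name": "arm_command", "arguments": {
  "steps": [100,0,0,0,-1,100,0,0,0,-1,100,0,0,0,-1,100,0,0,0,-1,100,0,0,0,-0.6,100,0,0,0,0]
}}

```text
time: 9.4
eef_pos: [0.5737, 0.1393, 0.1996]
tcp_rot: [0.053, 0.999, -0.0, 0.001]
contact_force: [-0.2, 0.4, -0.3]
opening: 0.998
finger_force: 0.0
```

```bash
python3 - <<'E'
from h import *
m=shot('wrist','w2',scale=1.2)
plan(.573,.1425,.065,3.037)
E
```

```text
t 9.45 pos [0.5736 0.1394 0.1996] yaw 3.033 q6 -1.4 F [ 0.4 -0.3  0.2] op 0.999
  units now-yaw [0.04  0.12  5.384] spin -0.04
  units tgt-yaw [0.036 0.12  5.384]
```

View pics/w2.png

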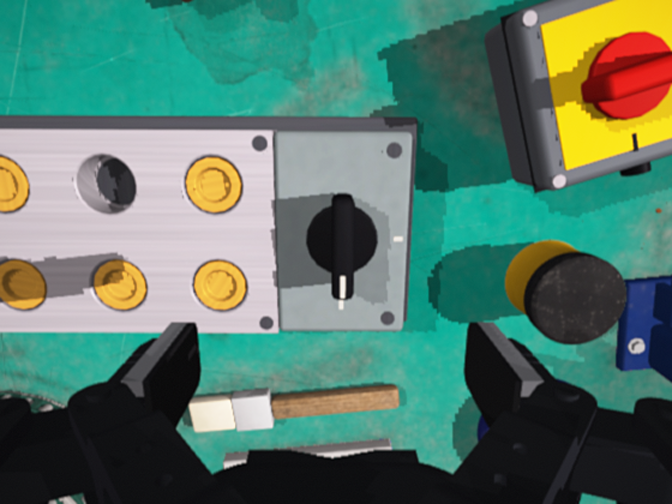

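The wrist view shows the isolator bar turned to OFF. The ejector bar runs along the image's vertical at (342,247) with its boss at (342,238). Caps are at (213,184), (220,285) and (120,285).

```bash
python3 - <<'E'
from h import *
m=ctrl.camera_model('wrist')
f=lambda U,V,z:ray(m,((U+.5)/1.2-.5,(V+.5)/1.2-.5),z)[:2].round(4)
for z in(.058,):print('boss',f(342,238,.06),'barends',f(342,195,.087),f(342,300,.06))
c=[f(213,184,.057),f(220,285,.057),f(120,285,.057)];print(c)
a=c[1]-c[2];yw=np.arctan2(-a[0],a[1]);o=c[2]-.035*np.array([np.cos(yw),np.sin(yw)]);print(yw,o,'ej',o+.155*np.array([-np.sin(yw),np.cos(yw)]))
E
```

```text
boss [0.5748 0.1454] barends [0.5432 0.1481] [0.6176 0.141 ]
[array([0.5314, 0.0673]), array([0.599 , 0.0598]), array([ 0.5916, -0.0076])]
-0.10935429031510205 [ 0.55680906 -0.00378022] ej [0.57372522 0.15029393]
```

Call:
{"name": "arm_command", "arguments": {
  "steps": [100,-0.05,0.3,0.9,0,100,0,0,1,0,100,0,0,1,0,60,0,0,1,0,60,0,0,1,0,60,0,0,0.35,0,40,0,0,0,0,0,0,0,0,0],
  "squeeze": 40
}}

```text
time: 10.12
eef_pos: [0.5757, 0.1471, 0.0681]
tcp_rot: [0.054, 0.999, -0.0, 0.0]
contact_force: [0.1, 0.0, 0.8]
opening: 0.328
finger_force: 0.0
```

Call:
{"name": "arm_command", "arguments": {
  "steps": [0,0,0,0,0,0,0,0,0,0,0,0,0,0,0,0,0,0,0,0,0,0,0,0,0,0,0,0,0,0]
}}

```text
time: 10.62
eef_pos: [0.5765, 0.1456, 0.0698]
tcp_rot: [0.053, 0.999, -0.001, 0.001]
contact_force: [-1.6, -6.3, -0.9]
opening: 0.151
finger_force: 41.7
```

```bash
python3 - <<'E'
from h import *
plan(.575,.147,.068,3.037)
E
```

```text
t 10.62 pos [0.5765 0.1456 0.0698] yaw 3.035 q6 -1.38 F [-1.6 -6.3 -0.9] op 0.151
  units now-yaw [0.068 0.048 0.072] spin -0.02
  units tgt-yaw [0.064 0.048 0.072]
```

Call:
{"name": "arm_command", "arguments": {
  "steps": [0,0,-0.08,0,0.5,0,0,0,0,1,0,0,0,0,1,0,0,0,0,1,0,0,0,0,1,0,0,0,0,1,0,0,0,0,1,0,0,0,0,1]
}}

```text
time: 11.28
eef_pos: [0.5765, 0.1452, 0.0698]
tcp_rot: [0.417, 0.909, 0.001, 0.002]
contact_force: [0.7, -0.6, -1.3]
opening: 0.15
finger_force: 41.6
```

Call:
{"name": "arm_command", "arguments": {
  "steps": [0,0,0,0,1,0,0,0,0,1,0,0,0,0,1,0,0,0,0,1,0,0,0,0,1,0,0,0,0,1,0,0,0,0,1,0,0,0,0,1]
}}

```text
time: 11.95
eef_pos: [0.5763, 0.1451, 0.0699]
tcp_rot: [0.738, 0.674, 0.001, 0.001]
contact_force: [-0.6, -0.6, -0.9]
opening: 0.151
finger_force: 41.6
```

Call:
{"name": "arm_command", "arguments": {
  "steps": [0,0,0,0,0.3,0,0,0,0,0,0,0,0,0,0]
}}

```text
time: 12.2
eef_pos: [0.5763, 0.1452, 0.0699]
tcp_rot: [0.746, 0.665, 0.001, 0.001]
contact_force: [-0.9, -0.8, 3.5]
opening: 0.152
finger_force: 42.2
```

```bash
python3 - <<'E'
from h import *
plan(.575,.145,.2,3.037-1.571)
E
```

```text
t 12.2 pos [0.5763 0.1452 0.0699] yaw 1.456 q6 0.19 F [-0.9 -0.8  3.5] op 0.152
  units now-yaw [-0.012 -0.052 -5.204] spin -0.1
  units tgt-yaw [-0.012 -0.052 -5.204]
```

Call:
{"name": "arm_command", "arguments": {
  "steps": [50,0,0,0,0,50,0,0,0,0,50,0,0,0,0,70,0,0,-0.9,0,60,0,0,-0.9,0,60,0,0,-1,0,60,0,0,-1,0,60,0,0,-1,0]
}}

```text
time: 12.87
eef_pos: [0.5749, 0.1453, 0.1886]
tcp_rot: [0.747, 0.665, 0.0, -0.0]
contact_force: [0.6, 0.4, 0.2]
opening: 0.603
finger_force: 0.0
```

Call:
{"name": "arm_command", "arguments": {
  "steps": [60,-0.78,0,-0.25,0,60,-0.78,0,-0.25,0,60,-0.78,0,-0.25,0,60,-0.78,0,-0.25,0,60,-0.78,0,0,0,60,-0.78,0,0,0,60,-0.78,0,0,0,60,-0.78,0.07,0,0]
}}

```text
time: 13.53
eef_pos: [0.5584, -0.0107, 0.2126]
tcp_rot: [0.747, 0.665, 0.0, -0.0]
contact_force: [-1.0, -0.6, 0.8]
opening: 0.598
finger_force: 0.0
```

```bash
python3 - <<'E'
from h import *
plan(.560,-.009,.2,1.466)
m=shot('wrist','w3',scale=1.4)
D=np.array([(35,70),(35,0),(35,-70),(-35,70),(-35,-70)])/1000
yw=-.105;c,s=np.cos(yw),np.sin(yw);W=D@np.array([[c,s],[-s,c]])+[.560,-.009];print(W.round(4))
print((proj(m,np.c_[W,np.full(5,.072)])*1.4).round())
E
```

```text
t 13.53 pos [ 0.5584 -0.0107  0.2126] yaw 1.455 q6 -0.09 F [-1.  -0.6  0.8] op 0.598
  units now-yaw [0.076 0.056 0.504] spin -0.11
  units tgt-yaw [0.076 0.056 0.504]
[[ 0.6021  0.0569]
 [ 0.5948 -0.0127]
 [ 0.5875 -0.0823]
 [ 0.5325  0.0643]
 [ 0.5179 -0.0749]]
[[453. 143.]
 [450. 274.]
 [448. 389.]
 [320. 145.]
 [330. 390.]]
```

View pics/w3.png

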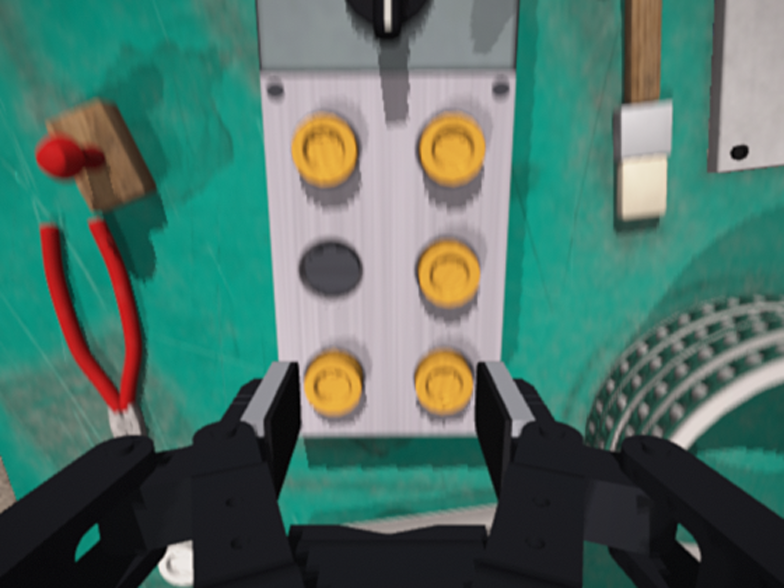

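The wrist view shows the ejector bar turned over and five caps standing proud, with top centres at (452,147), (450,271), (444,381), (324,147) and (334,382).

```bash
python3 - <<'E'
from h import *
m=ctrl.camera_model('wrist')
f=lambda U,V,z:ray(m,((U+.5)/1.4-.5,(V+.5)/1.4-.5),z)[:2]
C=np.array([f(*p,.072) for p in((452,147),(450,271),(444,381),(324,147),(334,382))]);print(C.round(4))
D=np.array([(35,70),(35,0),(35,-70),(-35,70),(-35,-70)])/1000
z=(C-C.mean(0))@[1,1j];d=(D-D.mean(0))@[1,1j];k=(np.conj(d)@z)/(np.conj(d)@d);yw=np.angle(k);o=C.mean(0)-[ (D.mean(0)@[1,1j]*k/abs(k)).real,(D.mean(0)@[1,1j]*k/abs(k)).imag];print('die',o,yw,abs(k))
plan(.5880,-.081,.14,1.466)
E
```

```text
[[ 0.6017  0.0519]
 [ 0.5949 -0.0143]
 [ 0.5856 -0.0804]
 [ 0.5351  0.0598]
 [ 0.5208 -0.0734]]
die [ 0.56067186 -0.01050861] -0.11358543535472178 0.9534767620045167
t 13.58 pos [ 0.5586 -0.0138  0.2126] yaw 1.453 q6 -0.09 F [ 0.1 -2.3  0.1] op 0.6
  units now-yaw [-2.532  1.484  2.904] spin -0.13
  units tgt-yaw [-2.552  1.448  2.904]
```

Call:
{"name": "arm_command", "arguments": {
  "steps": [60,-0.88,0.48,0.5,-0.1,60,-0.87,0.48,0.5,0,60,-0.87,0.48,0.5,0,60,0,0,1,0,60,0,0,1,0,60,0,0,1,0,60,0,0,1,0,60,0,0,0,0]
}}

```text
time: 14.25
eef_pos: [0.5833, -0.0776, 0.0691]
tcp_rot: [0.744, 0.668, -0.003, -0.005]
contact_force: [-0.8, 0.3, -1.6]
opening: 0.6
finger_force: 0.0
```

```bash
python3 - <<'E'
from h import *
plan(.5873,-.0828,.059,1.464)
E
```

```text
t 14.25 pos [ 0.5833 -0.0776  0.0691] yaw 1.464 q6 -0.2 F [-0.8  0.3 -1.6] op 0.6
  units now-yaw [-0.188  0.18   0.404] spin 0.0
  units tgt-yaw [-0.188  0.18   0.404]
```

Call:
{"name": "arm_command", "arguments": {
  "steps": [60,-0.15,0.15,0.2,0,60,0,0,0.2,0,60,0,0,0,0]
}}

```text
time: 14.5
eef_pos: [0.5917, -0.0835, 0.066]
tcp_rot: [0.744, 0.669, 0.0, 0.001]
contact_force: [-0.4, -0.4, 0.1]
opening: 0.603
finger_force: 0.0
```

Call:
{"name": "arm_command", "arguments": {
  "steps": [20,0,0,0,0,20,0,0,0,0,20,0,0,0,0,20,0,0,0,0,20,0,0,0,0],
  "squeeze": 50
}}

```text
time: 14.92
eef_pos: [0.5909, -0.0831, 0.0656]
tcp_rot: [0.744, 0.669, 0.0, 0.0]
contact_force: [-0.5, -0.6, 0.2]
opening: 0.202
finger_force: 0.0
```

```bash
python3 - <<'E'
from h import *
plan(.5873,-.0828,.15,1.464)
E
```

```text
t 14.92 pos [ 0.5909 -0.0831  0.0656] yaw 1.465 q6 -0.2 F [-0.5 -0.6  0.2] op 0.202
  units now-yaw [-0.004 -0.144 -3.376] spin 0.01
  units tgt-yaw [-0.004 -0.144 -3.376]
```

Call:
{"name": "arm_command", "arguments": {
  "steps": [60,0,-0.1,0,0,60,0,0,0,0,60,0,0,0,0,60,0,0,0.2,0,60,0,0,0.15,0,60,0,0,0,0,60,0,0,0,0]
}}

```text
time: 15.5
eef_pos: [0.5877, -0.0827, 0.0556]
tcp_rot: [0.744, 0.669, -0.0, -0.001]
contact_force: [-0.5, 0.5, -0.5]
opening: 0.603
finger_force: 0.0
```

Call:
{"name": "arm_command", "arguments": {
  "steps": [20,0,0,0,0,20,0,0,0,0,20,0,0,0,0,20,0,0,0,0,20,0,0,0,0],
  "squeeze": 50
}}

```text
time: 15.92
eef_pos: [0.5879, -0.0828, 0.0566]
tcp_rot: [0.744, 0.669, -0.0, -0.0]
contact_force: [-3.4, 0.0, 3.5]
opening: 0.387
finger_force: 49.5
```

```bash
python3 - <<'E'
from h import *
plan(.5873,-.0828,.15,1.464)
shot('wrist','w4')
E
```

```text
t 15.92 pos [ 0.5879 -0.0828  0.0566] yaw 1.465 q6 -0.2 F [-3.4  0.   3.5] op 0.387
  units now-yaw [-0.    -0.024 -3.736] spin 0.01
  units tgt-yaw [-0.    -0.024 -3.736]
```

View pics/w4.png

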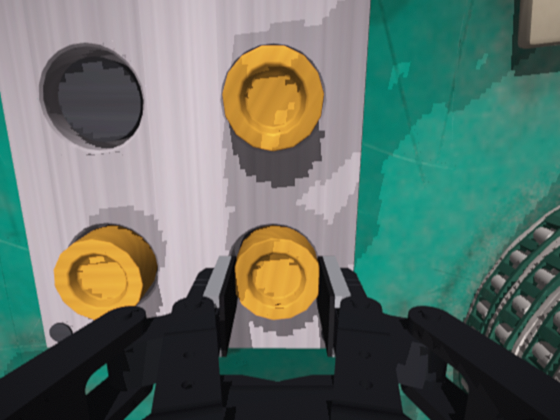

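The wrist view shows the cap at (277,275) held squarely between the pads, so I'll lift it and carry it to the tray.

Call:
{"name": "arm_command", "arguments": {
  "steps": [20,0,0,-0.5,0,20,0,0,-0.8,0,20,0,0,-1,0,20,0,0,-1,0,20,0,0,-0.5,0]
}}

```text
time: 16.38
eef_pos: [0.5904, -0.0834, 0.1556]
tcp_rot: [0.744, 0.669, 0.002, 0.003]
contact_force: [-0.0, -0.4, -0.7]
opening: 0.38
finger_force: 49.8
```

Call:
{"name": "arm_command", "arguments": {
  "steps": [20,-0.9,0.16,0,0,20,-0.9,0.16,0,0,20,-0.9,0.16,0,0,20,-0.9,0.16,0,0,20,-0.9,0.16,0,0,20,-0.9,0.16,0,0]
}}

```text
time: 16.88
eef_pos: [0.5979, -0.2207, 0.1512]
tcp_rot: [0.744, 0.669, 0.0, 0.0]
contact_force: [0.1, 0.1, -0.7]
opening: 0.388
finger_force: 49.8
```

Call:
{"name": "arm_command", "arguments": {
  "steps": [20,-0.9,0.16,0,0,20,-0.9,0.16,0,0,20,-0.9,0.16,0,0,20,-0.9,0.16,0,0,20,-0.9,0.16,0,0,20,-0.9,0.16,0,0,20,0,0,0,0]
}}

```text
time: 17.47
eef_pos: [0.6072, -0.3608, 0.1512]
tcp_rot: [0.745, 0.667, -0.0, 0.002]
contact_force: [0.2, -0.4, -0.4]
opening: 0.396
finger_force: 37.3
```

```bash
python3 - <<'E'
from h import *
plan(.607,-.356,.012,1.464)
m=shot('wrist','w5',scale=1.2)
T=np.array([(-95,-135),(95,-135),(95,135),(-95,135)])/1000;yw=.025;c,s=np.cos(yw),np.sin(yw);W=T@np.array([[c,s],[-s,c]])+[.562,-.357]
print((proj(m,np.c_[W,np.full(4,.022)])*1.2).round())
E
```

```text
t 17.47 pos [ 0.6072 -0.3608  0.1512] yaw 1.461 q6 -0.57 F [ 0.2 -0.4 -0.4] op 0.396
  units now-yaw [ 0.192 -0.028  5.568] spin -0.03
  units tgt-yaw [ 0.192 -0.028  5.568]
[[161. 442.]
 [425. 411.]
 [386. -19.]
 [ 46.  33.]]
```

View pics/w5.png

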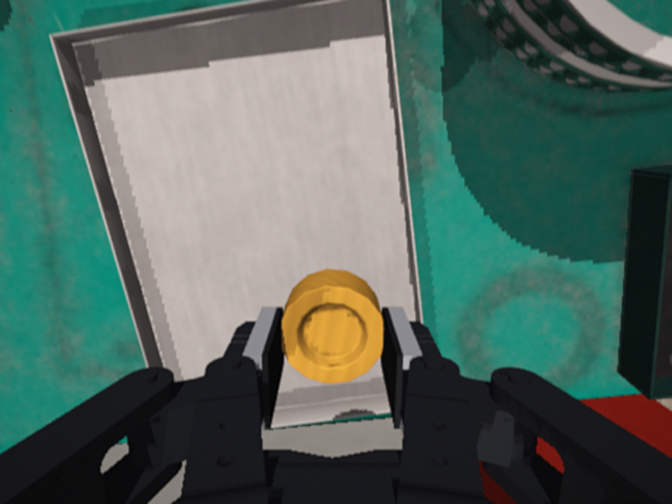

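The wrist view shows the cap still held at (333,325) above the tray. The tray corners match my estimate: predicted (46,33), seen (52,35). Lowering now.

Call:
{"name": "arm_command", "arguments": {
  "steps": [20,0.1,0,1,0,20,0,0,1,0,20,0,0,1,0,20,0,0,1,0,20,0,0,1,0,20,0,0,0.4,0,20,0,0,0.2,0,20,0,0,0,0]
}}

```text
time: 18.18
eef_pos: [0.6079, -0.353, 0.0123]
tcp_rot: [0.743, 0.669, 0.0, -0.001]
contact_force: [0.8, 0.0, 1.0]
opening: 0.388
finger_force: 59.9
```

Call:
{"name": "arm_command", "arguments": {
  "steps": [20,0,0,0.05,0,20,0,0,0,0]
}}

```text
time: 18.35
eef_pos: [0.6083, -0.3533, 0.0122]
tcp_rot: [0.743, 0.669, 0.0, -0.0]
contact_force: [-3.0, 2.1, 6.4]
opening: 0.389
finger_force: 60.7
```

Call:
{"name": "arm_command", "arguments": {
  "steps": [60,0,0,0,0,60,0,0,0,0,60,0,0,0,0,60,0,0,-0.7,0,60,0,0,-1,0,60,0,0,-1,0,60,0,0,-1,0,60,0,0,-1,0]
}}

```text
time: 19.02
eef_pos: [0.6076, -0.3538, 0.1284]
tcp_rot: [0.744, 0.669, 0.0, -0.0]
contact_force: [-0.9, -0.7, -0.2]
opening: 0.602
finger_force: 0.0
```

Call:
{"name": "arm_command", "arguments": {
  "steps": [60,0,0,-0.9,0,60,0.9,-0.13,0,0,60,0.9,-0.13,0,0,60,0.9,-0.13,0,0,60,0.9,-0.13,0,0,60,0.9,-0.13,0,0,60,0.9,-0.13,0,0,60,0.9,-0.13,0,0]
}}

```text
time: 19.68
eef_pos: [0.6015, -0.1938, 0.1499]
tcp_rot: [0.744, 0.669, 0.0, 0.0]
contact_force: [0.7, -0.1, -0.5]
opening: 0.608
finger_force: 0.0
```

Call:
{"name": "arm_command", "arguments": {
  "steps": [60,0.9,-0.13,0,0,60,0.9,-0.13,0,0,60,0.9,-0.13,0,0,60,0.9,-0.13,0,0,60,0.9,-0.13,0,0,60,0.9,-0.13,0,0,60,0.9,-0.13,0,0,60,0.9,-0.13,0,0]
}}

```text
time: 20.35
eef_pos: [0.5947, -0.012, 0.15]
tcp_rot: [0.744, 0.669, 0.0, 0.0]
contact_force: [0.7, -0.5, 0.9]
opening: 0.6
finger_force: 0.0
```

Call:
{"name": "arm_command", "arguments": {
  "steps": [60,0,0,0,0,60,0,0,0,0]
}}

```text
time: 20.52
eef_pos: [0.5948, -0.0122, 0.15]
tcp_rot: [0.743, 0.669, -0.0, 0.0]
contact_force: [0.2, -0.0, 0.7]
opening: 0.6
finger_force: 0.0
```

```bash
python3 - <<'E'
from h import *
plan(.5948,-.0132,.056,1.464)
shot('top','top2')
E
```

```text
t 20.52 pos [ 0.5948 -0.0122  0.15  ] yaw 1.467 q6 -0.09 F [ 0.2 -0.   0.7] op 0.6
  units now-yaw [-0.04   0.004  3.76 ] spin 0.03
  units tgt-yaw [-0.04   0.004  3.76 ]
```

View pics/top2.png

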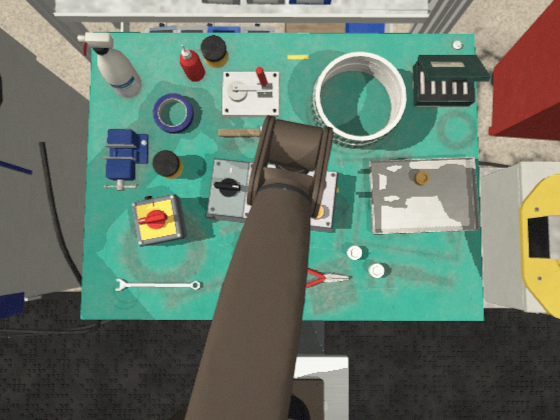

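The top view shows the first cap in the tray at (422,178), the isolator OFF and the rest undisturbed. Next is cap 2.

Call:
{"name": "arm_command", "arguments": {
  "steps": [60,-0.04,0,0.9,0,60,0,0,1,0,60,0,0,1,0,60,0,0,0.86,0,60,0,0,0,0,60,0,0,0,0,20,0,0,0,0,20,0,0,0,0],
  "squeeze": 60
}}

```text
time: 21.23
eef_pos: [0.5955, -0.0149, 0.0584]
tcp_rot: [0.744, 0.669, -0.0, 0.0]
contact_force: [-4.3, -0.6, 1.8]
opening: 0.38
finger_force: 59.3
```

Call:
{"name": "arm_command", "arguments": {
  "steps": [20,0,0,0,0,20,0,0,0,0,20,0,0,0,0,20,0,0,-0.5,0,20,0,0,-0.8,0,20,0,0,-1,0,20,0,0,-1,0,20,0,0,-0.5,0]
}}

```text
time: 21.9
eef_pos: [0.5972, -0.0143, 0.156]
tcp_rot: [0.744, 0.669, 0.003, 0.003]
contact_force: [-0.9, 0.7, 0.3]
opening: 0.372
finger_force: 59.6
```

Call:
{"name": "arm_command", "arguments": {
  "steps": [20,-0.93,0.13,0,0,20,-0.93,0.13,0,0,20,-0.93,0.13,0,0,20,-0.93,0.13,0,0,20,-0.93,0.13,0,0,20,-0.93,0.13,0,0]
}}

```text
time: 22.4
eef_pos: [0.5996, -0.1559, 0.1514]
tcp_rot: [0.744, 0.669, 0.0, 0.001]
contact_force: [0.5, -0.3, -1.8]
opening: 0.375
finger_force: 59.6
```

Call:
{"name": "arm_command", "arguments": {
  "steps": [20,-0.93,0.13,0,0,20,-0.93,0.13,0,0,20,-0.93,0.13,0,0,20,-0.93,0.13,0,0,20,-0.93,0.13,0,0,20,-0.93,0.13,0,0]
}}

```text
time: 22.9
eef_pos: [0.6042, -0.2968, 0.1513]
tcp_rot: [0.744, 0.669, 0.0, 0.001]
contact_force: [-0.2, -0.6, 0.2]
opening: 0.373
finger_force: 59.6
```

Call:
{"name": "arm_command", "arguments": {
  "steps": [20,-0.93,0.13,0,0,20,-0.93,0.13,0,0,20,-0.93,0.13,0,0,20,-0.93,0.13,0,0,20,-0.93,0.13,0,0,20,-0.93,0.13,0,0,20,0,0,0,0,20,0,0,0,0]
}}

```text
time: 23.57
eef_pos: [0.6085, -0.4376, 0.1509]
tcp_rot: [0.744, 0.668, 0.0, 0.0]
contact_force: [0.1, 0.4, -1.4]
opening: 0.378
finger_force: 59.7
```

Call:
{"name": "arm_command", "arguments": {
  "steps": [20,0,0,1,0,20,0,0,1,0,20,0,0,1,0,20,0,0,1,0,20,0,0,1,0,20,0,0,0.4,0,20,0,0,0.05,0,20,0,0,0,0]
}}

```text
time: 24.23
eef_pos: [0.6089, -0.4353, 0.0146]
tcp_rot: [0.743, 0.669, 0.0, -0.0]
contact_force: [-0.3, 0.6, -1.3]
opening: 0.381
finger_force: 78.9
```

```bash
python3 - <<'E'
from h import *
plan(.609,-.436,.009,1.464)
E
```

```text
t 24.23 pos [ 0.6089 -0.4353  0.0146] yaw 1.466 q6 -0.65 F [-0.3  0.6 -1.3] op 0.381
  units now-yaw [-0.028  0.004  0.224] spin 0.02
  units tgt-yaw [-0.028  0.004  0.224]
```

Call:
{"name": "arm_command", "arguments": {
  "steps": [20,0,0,0.12,0,20,0,0,0.1,0,20,0,0,0,0]
}}

```text
time: 24.48
eef_pos: [0.6098, -0.4366, 0.0128]
tcp_rot: [0.743, 0.669, 0.0, 0.001]
contact_force: [-2.5, 2.9, 7.6]
opening: 0.378
finger_force: 79.9
```

Call:
{"name": "arm_command", "arguments": {
  "steps": [60,0,0,0,0,60,0,0,0,0,60,0,0,0,0,60,0,0,-0.7,0,60,0,0,-1,0,60,0,0,-1,0,60,0,0,-1,0,60,0,0,-1,0]
}}

```text
time: 25.15
eef_pos: [0.6088, -0.4367, 0.1294]
tcp_rot: [0.744, 0.669, 0.0, 0.001]
contact_force: [0.8, 0.1, 0.3]
opening: 0.598
finger_force: 0.0
```

Call:
{"name": "arm_command", "arguments": {
  "steps": [60,0,0,-1,0,60,0.87,-0.32,0,0,60,0.87,-0.32,0,0,60,0.87,-0.32,0,0,60,0.87,-0.32,0,0,60,0.87,-0.32,0,0,60,0.87,-0.32,0,0,60,0.87,-0.32,0,0]
}}

```text
time: 25.82
eef_pos: [0.5689, -0.2783, 0.1532]
tcp_rot: [0.744, 0.669, 0.0, 0.001]
contact_force: [0.6, 2.0, 0.1]
opening: 0.604
finger_force: 0.0
```

Call:
{"name": "arm_command", "arguments": {
  "steps": [60,0.87,-0.32,0,0,60,0.87,-0.32,0,0,60,0.87,-0.32,0,0,60,0.87,-0.32,0,0,60,0.87,-0.32,0,0,60,0.87,-0.32,0,0,60,0.87,-0.32,0,0,60,0.87,-0.32,0,0]
}}

```text
time: 26.48
eef_pos: [0.5237, -0.0985, 0.1532]
tcp_rot: [0.744, 0.669, 0.0, 0.001]
contact_force: [-0.4, -0.4, -0.1]
opening: 0.599
finger_force: 0.0
```

Call:
{"name": "arm_command", "arguments": {
  "steps": [60,0.87,-0.32,0,0,60,0,0,0,0,60,0,0,0,0]
}}

```text
time: 26.73
eef_pos: [0.5183, -0.0763, 0.153]
tcp_rot: [0.743, 0.669, 0.0, 0.001]
contact_force: [0.0, -0.6, 0.4]
opening: 0.598
finger_force: 0.0
```

```bash
python3 - <<'E'
from h import *
plan(.5177,-.0754,.056,1.464)
m=shot('wrist','w6',scale=1.2)
print(proj(m,[[.5177,-.0754,.072],[.5325,.0638,.072],[.6023,.0564,.072]])*1.2)
E
```

```text
t 26.73 pos [ 0.5183 -0.0763  0.153 ] yaw 1.467 q6 -0.24 F [ 0.  -0.6  0.4] op 0.598
  units now-yaw [ 0.032 -0.028  3.88 ] spin 0.03
  units tgt-yaw [ 0.032 -0.028  3.88 ]
[[328.27203053 262.57828347]
 [328.0583004  -42.31383791]
 [487.28478831 -42.01091263]]
```

View pics/w6.png

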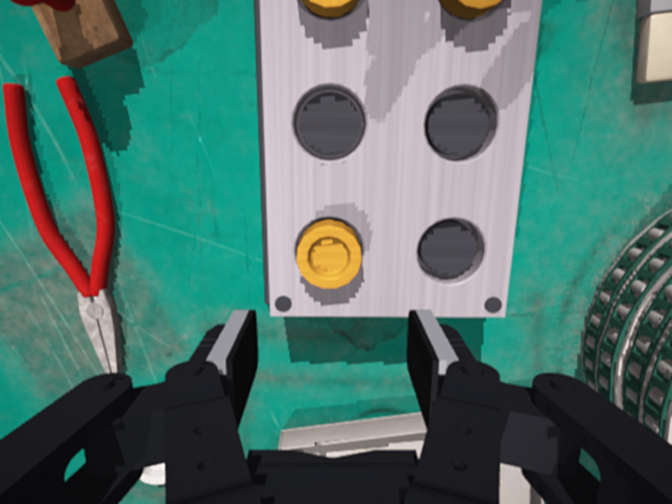

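The wrist view shows the next cap at (329,255), proud and in place (predicted (328,262)). The two cavities already cleared are empty.

Call:
{"name": "arm_command", "arguments": {
  "steps": [60,0.03,-0.03,0.95,0,60,0,0,1,0,60,0,0,1,0,60,0,0,0.93,0,60,0,0,0,0,60,0,0,0,0,20,0,0,0,0,20,0,0,0,0],
  "squeeze": 60
}}

```text
time: 27.45
eef_pos: [0.5182, -0.077, 0.0571]
tcp_rot: [0.744, 0.669, -0.0, 0.0]
contact_force: [-5.2, -0.6, 3.0]
opening: 0.382
finger_force: 59.3
```

Call:
{"name": "arm_command", "arguments": {
  "steps": [20,0,0,0,0,20,0,0,0,0,20,0,0,0,0,20,0,0,-0.5,0,20,0,0,-0.8,0,20,0,0,-1,0,20,0,0,-1,0,20,0,0,-0.5,0]
}}

```text
time: 28.12
eef_pos: [0.52, -0.0766, 0.1549]
tcp_rot: [0.744, 0.669, 0.002, 0.004]
contact_force: [0.6, -0.5, -0.5]
opening: 0.381
finger_force: 59.6
```

Call:
{"name": "arm_command", "arguments": {
  "steps": [20,-0.9,0.1,0,0,20,-0.9,0.1,0,0,20,-0.9,0.1,0,0,20,-0.9,0.1,0,0,20,-0.9,0.1,0,0,20,-0.9,0.1,0,0,20,-0.9,0.1,0,0,20,-0.9,0.1,0,0]
}}

```text
time: 28.78
eef_pos: [0.5187, -0.2583, 0.1505]
tcp_rot: [0.744, 0.669, 0.0, 0.001]
contact_force: [-0.7, -0.6, -1.4]
opening: 0.381
finger_force: 59.6
```

Call:
{"name": "arm_command", "arguments": {
  "steps": [20,-0.9,0.1,0,0,20,-0.9,0.1,0,0,20,-0.9,0.1,0,0,20,-0.9,0.1,0,0,20,-0.9,0.1,0,0,20,-0.9,0.1,0,0,20,-0.9,0.1,0,0,20,-0.9,0.1,0,0]
}}

```text
time: 29.45
eef_pos: [0.5194, -0.4395, 0.1503]
tcp_rot: [0.744, 0.669, 0.0, 0.001]
contact_force: [0.7, -0.3, -0.5]
opening: 0.384
finger_force: 59.6
```

Call:
{"name": "arm_command", "arguments": {
  "steps": [20,0,0,0,0,20,0,0,1,0,20,0,0,1,0,20,0,0,1,0,20,0,0,1,0,20,0,0,1,0,20,0,0,0.4,0,20,0,0,0,0]
}}

```text
time: 30.12
eef_pos: [0.5187, -0.437, 0.0135]
tcp_rot: [0.744, 0.669, 0.0, -0.002]
contact_force: [-0.5, 0.1, -0.8]
opening: 0.382
finger_force: 74.8
```

```bash
python3 - <<'E'
from h import *
plan(.519,-.438,.012,1.464)
E
```

```text
t 30.12 pos [ 0.5187 -0.437   0.0135] yaw 1.465 q6 -0.74 F [-0.5  0.1 -0.8] op 0.382
  units now-yaw [-0.036  0.016  0.06 ] spin 0.01
  units tgt-yaw [-0.036  0.016  0.06 ]
```

Call:
{"name": "arm_command", "arguments": {
  "steps": [20,0,0,0.1,0,20,0,0,0,0,60,0,0,0,0,60,0,0,0,0,60,0,0,0,0,60,0,0,-0.7,0,60,0,0,-1,0,60,0,0,-1,0]
}}

```text
time: 30.78
eef_pos: [0.5187, -0.4378, 0.0798]
tcp_rot: [0.744, 0.669, 0.0, -0.001]
contact_force: [0.7, -0.3, 0.3]
opening: 0.603
finger_force: 0.0
```

Call:
{"name": "arm_command", "arguments": {
  "steps": [60,0,0,-1,0,60,0,0,-1,0,60,0,0,-0.9,0,60,0.91,-0.07,0,0,60,0.91,-0.07,0,0,60,0.91,-0.07,0,0,60,0.91,-0.07,0,0,60,0.91,-0.07,0,0]
}}

```text
time: 31.45
eef_pos: [0.5226, -0.3234, 0.153]
tcp_rot: [0.744, 0.669, 0.0, 0.001]
contact_force: [0.4, 0.3, -0.4]
opening: 0.602
finger_force: 0.0
```

Call:
{"name": "arm_command", "arguments": {
  "steps": [60,0.91,-0.07,0,0,60,0.91,-0.07,0,0,60,0.91,-0.07,0,0,60,0.91,-0.07,0,0,60,0.91,-0.07,0,0,60,0.91,-0.07,0,0,60,0.91,-0.07,0,0,60,0.91,-0.07,0,0]
}}

```text
time: 32.12
eef_pos: [0.528, -0.1408, 0.153]
tcp_rot: [0.744, 0.669, 0.0, 0.001]
contact_force: [-0.4, -0.2, 0.4]
opening: 0.598
finger_force: 0.0
```

Call:
{"name": "arm_command", "arguments": {
  "steps": [60,0.91,-0.07,0,0,60,0.91,-0.07,0,0,60,0.91,-0.07,0,0,60,0.91,-0.07,0,0,60,0.91,-0.07,0,0,60,0.91,-0.07,0,0,60,0.91,-0.07,0,0,60,0.91,-0.07,0,0]
}}

```text
time: 32.78
eef_pos: [0.5333, 0.0418, 0.153]
tcp_rot: [0.744, 0.669, 0.0, 0.0]
contact_force: [1.2, -0.8, -0.4]
opening: 0.602
finger_force: 0.0
```

Call:
{"name": "arm_command", "arguments": {
  "steps": [60,0.91,-0.07,0,0,60,0,0,0,0,60,0,0,0,0]
}}

```text
time: 33.03
eef_pos: [0.5339, 0.0642, 0.1528]
tcp_rot: [0.743, 0.67, 0.0, 0.0]
contact_force: [0.5, 0.7, 0.6]
opening: 0.601
finger_force: 0.0
```

```bash
python3 - <<'E'
from h import *
plan(.5327,.0638,.056,1.464)
m=ctrl.camera_model('wrist'); im=ctrl.read_camera('wrist').astype(int)
mk=((im[...,0]>150)&(im[...,0]-im[...,2]>90)&(im[...,1]>90)).astype(np.uint8)
n,l,s,c=cv2.connectedComponentsWithStats(mk)
print([(s[i,4],c[i].round()) for i in range(1,n) if s[i,4]>200], proj(m,[[.5327,.0638,.072],[.6023,.0564,.072]]).round())
E
```

```text
t 33.03 pos [0.5339 0.0642 0.1528] yaw 1.467 q6 0.03 F [0.5 0.7 0.6] op 0.601
  units now-yaw [-0.024 -0.048  3.872] spin 0.03
  units tgt-yaw [-0.024 -0.048  3.872]
[(np.int32(2331), array([274., 214.])), (np.int32(2384), array([379., 215.]))] [[273. 221.]
 [384. 221.]]
```

Call:
{"name": "arm_command", "arguments": {
  "steps": [60,-0.02,-0.05,0.94,0,60,0,0,1,0,60,0,0,1,0,60,0,0,0.93,0,60,0,0,0,0,60,0,0,0,0,20,0,0,0,0,20,0,0,0,0],
  "squeeze": 60
}}

```text
time: 33.75
eef_pos: [0.5335, 0.0625, 0.0579]
tcp_rot: [0.744, 0.669, 0.0, 0.001]
contact_force: [-2.9, -1.2, 2.4]
opening: 0.385
finger_force: 59.3
```

Call:
{"name": "arm_command", "arguments": {
  "steps": [20,0,0,0,0,20,0,0,0,0,20,0,0,0,0,20,0,0,-0.5,0,20,0,0,-0.8,0,20,0,0,-1,0,20,0,0,-1,0,20,0,0,-0.5,0]
}}

```text
time: 34.42
eef_pos: [0.5349, 0.0632, 0.1553]
tcp_rot: [0.744, 0.669, 0.003, 0.003]
contact_force: [0.9, 0.2, -1.4]
opening: 0.382
finger_force: 59.7
```

Call:
{"name": "arm_command", "arguments": {
  "steps": [20,-0.93,0.065,0,0,20,-0.93,0.065,0,0,20,-0.93,0.065,0,0,20,-0.93,0.065,0,0,20,-0.93,0.065,0,0,20,-0.93,0.065,0,0]
}}

```text
time: 34.92
eef_pos: [0.5275, -0.0776, 0.151]
tcp_rot: [0.743, 0.669, 0.0, 0.001]
contact_force: [0.5, 0.1, -1.1]
opening: 0.383
finger_force: 59.7
```

Call:
{"name": "arm_command", "arguments": {
  "steps": [20,-0.93,0.065,0,0,20,-0.93,0.065,0,0,20,-0.93,0.065,0,0,20,-0.93,0.065,0,0,20,-0.93,0.065,0,0,20,-0.93,0.065,0,0]
}}

```text
time: 35.42
eef_pos: [0.5225, -0.2175, 0.1509]
tcp_rot: [0.744, 0.669, 0.0, 0.001]
contact_force: [-0.6, 0.2, -0.9]
opening: 0.381
finger_force: 59.7
```

Call:
{"name": "arm_command", "arguments": {
  "steps": [20,-0.93,0.065,0,0,20,-0.93,0.065,0,0,20,-0.93,0.065,0,0,20,-0.93,0.065,0,0,20,-0.93,0.065,0,0,20,-0.93,0.065,0,0,20,0,0,0,0]
}}

```text
time: 36.0
eef_pos: [0.5172, -0.3603, 0.1512]
tcp_rot: [0.745, 0.667, -0.0, 0.002]
contact_force: [0.0, 0.3, -0.3]
opening: 0.384
finger_force: 59.7
```

Call:
{"name": "arm_command", "arguments": {
  "steps": [20,0,0,1,0,20,0,0,1,0,20,0,0,1,0,20,0,0,1,0,20,0,0,1,0,20,0,0,0.4,0,20,0,0,0,0]
}}

```text
time: 36.58
eef_pos: [0.5167, -0.3549, 0.0144]
tcp_rot: [0.744, 0.669, -0.0, -0.002]
contact_force: [0.4, -0.3, -1.3]
opening: 0.378
finger_force: 75.5
```

```bash
python3 - <<'E'
from h import *
plan(.517,-.358,.012,1.464)
E
```

```text
t 36.58 pos [ 0.5167 -0.3549  0.0144] yaw 1.465 q6 -0.66 F [ 0.4 -0.3 -1.3] op 0.378
  units now-yaw [-0.12   0.024  0.096] spin 0.01
  units tgt-yaw [-0.12   0.024  0.096]
```

Call:
{"name": "arm_command", "arguments": {
  "steps": [20,0,0,0.12,0,20,0,0,0,0,60,0,0,0,0,60,0,0,0,0,60,0,0,0,0,60,0,0,-0.7,0,60,0,0,-1,0,60,0,0,-1,0]
}}

```text
time: 37.25
eef_pos: [0.5168, -0.3556, 0.0801]
tcp_rot: [0.744, 0.669, -0.0, -0.001]
contact_force: [0.9, 0.3, 0.3]
opening: 0.606
finger_force: 0.0
```

Call:
{"name": "arm_command", "arguments": {
  "steps": [60,0,0,-1,0,60,0,0,-1,0,60,0,0,-0.9,0,60,0.93,0.09,0,0,60,0.93,0.09,0,0,60,0.93,0.09,0,0,60,0.93,0.09,0,0,60,0.93,0.09,0,0]
}}

```text
time: 37.92
eef_pos: [0.541, -0.2408, 0.1532]
tcp_rot: [0.744, 0.669, 0.0, 0.0]
contact_force: [0.8, 0.0, -0.6]
opening: 0.599
finger_force: 0.0
```

Call:
{"name": "arm_command", "arguments": {
  "steps": [60,0.93,0.09,0,0,60,0.93,0.09,0,0,60,0.93,0.09,0,0,60,0.93,0.09,0,0,60,0.93,0.09,0,0,60,0.93,0.09,0,0,60,0.93,0.09,0,0,60,0.93,0.09,0,0]
}}

```text
time: 38.58
eef_pos: [0.5787, -0.0576, 0.1531]
tcp_rot: [0.744, 0.669, 0.0, 0.0]
contact_force: [0.2, 0.1, 0.0]
opening: 0.601
finger_force: 0.0
```

Call:
{"name": "arm_command", "arguments": {
  "steps": [60,0.93,0.09,0,0,60,0.93,0.09,0,0,60,0.93,0.09,0,0,60,0.93,0.09,0,0,60,0.93,0.09,0,0,60,0,0,0,0,60,0,0,0,0]
}}

```text
time: 39.17
eef_pos: [0.602, 0.0566, 0.1529]
tcp_rot: [0.743, 0.67, 0.0, 0.0]
contact_force: [0.2, -0.3, -0.1]
opening: 0.6
finger_force: 0.0
```

```bash
python3 - <<'E'
from h import *
plan(.6023,.0564,.056,1.464)
m=ctrl.camera_model('wrist'); im=ctrl.read_camera('wrist').astype(int)
mk=((im[...,0]>150)&(im[...,0]-im[...,2]>90)&(im[...,1]>90)).astype(np.uint8)
n,l,s,c=cv2.connectedComponentsWithStats(mk)
print([(s[i,4],c[i].round()) for i in range(1,n) if s[i,4]>200], proj(m,[[.6023,.0564,.072]]).round())
E
```

```text
t 39.17 pos [0.602  0.0566 0.1529] yaw 1.467 q6 0.03 F [ 0.2 -0.3 -0.1] op 0.6
  units now-yaw [-0.008  0.012  3.876] spin 0.03
  units tgt-yaw [-0.008  0.012  3.876]
[(np.int32(2294), array([276., 214.]))] [[275. 220.]]
```

Call:
{"name": "arm_command", "arguments": {
  "steps": [60,0,0,0.94,0,60,0,0,1,0,60,0,0,1,0,60,0,0,0.93,0,60,0,0,0,0,60,0,0,0,0,20,0,0,0,0,20,0,0,0,0],
  "squeeze": 60
}}

```text
time: 39.88
eef_pos: [0.6031, 0.0551, 0.0584]
tcp_rot: [0.744, 0.669, 0.001, 0.001]
contact_force: [-2.2, -1.1, 1.2]
opening: 0.38
finger_force: 59.5
```

Call:
{"name": "arm_command", "arguments": {
  "steps": [20,0,0,0,0,20,0,0,0,0,20,0,0,0,0,20,0,0,-0.5,0,20,0,0,-0.8,0,20,0,0,-1,0,20,0,0,-1,0,20,0,0,-0.5,0]
}}

```text
time: 40.55
eef_pos: [0.604, 0.0559, 0.1554]
tcp_rot: [0.744, 0.669, 0.003, 0.002]
contact_force: [1.4, 0.1, -0.3]
opening: 0.374
finger_force: 59.6
```

Call:
{"name": "arm_command", "arguments": {
  "steps": [20,-0.9,-0.02,0,0,20,-0.9,-0.02,0,0,20,-0.9,-0.02,0,0,20,-0.9,-0.02,0,0,20,-0.9,-0.02,0,0,20,-0.9,-0.02,0,0,20,-0.9,-0.02,0,0,20,-0.9,-0.02,0,0]
}}

```text
time: 41.22
eef_pos: [0.5787, -0.1236, 0.1509]
tcp_rot: [0.744, 0.669, 0.0, 0.0]
contact_force: [0.8, 0.9, -1.1]
opening: 0.378
finger_force: 59.6
```

Call:
{"name": "arm_command", "arguments": {
  "steps": [20,-0.9,-0.02,0,0,20,-0.9,-0.02,0,0,20,-0.9,-0.02,0,0,20,-0.9,-0.02,0,0,20,-0.9,-0.02,0,0,20,-0.9,-0.02,0,0,20,-0.9,-0.02,0,0,20,0,0,0,0]
}}

```text
time: 41.88
eef_pos: [0.5584, -0.2828, 0.1511]
tcp_rot: [0.745, 0.667, -0.0, 0.001]
contact_force: [-0.5, -0.2, -1.2]
opening: 0.38
finger_force: 59.6
```

Call:
{"name": "arm_command", "arguments": {
  "steps": [20,0,0,1,0,20,0,0,1,0,20,0,0,1,0,20,0,0,1,0,20,0,0,1,0,20,0,0,0.4,0,20,0,0,0,0]
}}

```text
time: 42.47
eef_pos: [0.558, -0.2779, 0.0145]
tcp_rot: [0.743, 0.669, -0.0, -0.002]
contact_force: [-1.0, -0.9, -0.5]
opening: 0.377
finger_force: 77.1
```

```bash
python3 - <<'E'
from h import *
plan(.56,-.277,.012,1.464)
E
```

```text
t 42.47 pos [ 0.558  -0.2779  0.0145] yaw 1.465 q6 -0.52 F [-1.  -0.9 -0.5] op 0.377
  units now-yaw [0.044 0.076 0.1  ] spin 0.01
  units tgt-yaw [0.044 0.076 0.1  ]
```

Call:
{"name": "arm_command", "arguments": {
  "steps": [20,0,0,0.12,0,20,0,0,0,0,60,0,0,0,0,60,0,0,0,0,60,0,0,0,0,60,0,0,-0.7,0,60,0,0,-1,0,60,0,0,-1,0]
}}

```text
time: 43.13
eef_pos: [0.5581, -0.2787, 0.0803]
tcp_rot: [0.744, 0.669, -0.0, -0.001]
contact_force: [0.6, -0.4, 1.0]
opening: 0.599
finger_force: 0.0
```

Call:
{"name": "arm_command", "arguments": {
  "steps": [60,0,0,-1,0,60,0,0,-1,0,60,0,0,-1,0,60,0.94,-0.06,-0.2,0,60,0.94,-0.06,-0.2,0,60,0.94,-0.06,-0.2,0,60,0.94,-0.06,-0.2,0,60,0.94,-0.06,-0.2,0]
}}

```text
time: 43.8
eef_pos: [0.5637, -0.1605, 0.181]
tcp_rot: [0.744, 0.668, 0.0, 0.0]
contact_force: [-0.0, 0.8, -0.4]
opening: 0.6
finger_force: 0.0
```

Call:
{"name": "arm_command", "arguments": {
  "steps": [60,0.94,-0.06,-0.2,0,60,0.94,-0.06,-0.2,0,60,0.94,-0.06,-0.2,0,60,0.94,-0.06,0,0,60,0.94,-0.06,0,0,60,0.94,-0.06,0,0,60,0.94,-0.06,0,0,60,0.94,-0.06,0,0]
}}

```text
time: 44.47
eef_pos: [0.5716, 0.0279, 0.1958]
tcp_rot: [0.744, 0.669, 0.0, 0.0]
contact_force: [0.4, -0.5, 0.4]
opening: 0.601
finger_force: 0.0
```

Call:
{"name": "arm_command", "arguments": {
  "steps": [60,0.94,-0.06,0,0,60,0.94,-0.06,0,0,60,0.94,-0.06,0,0,60,0.94,-0.06,0,0,60,0.94,-0.06,0,0,60,0,0,0,0,60,0,0,0,0]
}}

```text
time: 45.05
eef_pos: [0.5765, 0.1453, 0.1956]
tcp_rot: [0.743, 0.67, 0.0, 0.0]
contact_force: [0.5, -0.3, 0.9]
opening: 0.603
finger_force: 0.0
```

```bash
python3 - <<'E'
from h import *
plan(.5763,.145,.068,1.464)
shot('top','top3',scale=1.42)
E
```

```text
t 45.05 pos [0.5765 0.1453 0.1956] yaw 1.467 q6 0.18 F [ 0.5 -0.3  0.9] op 0.603
  units now-yaw [-0.012 -0.008  5.104] spin 0.03
  units tgt-yaw [-0.012 -0.008  5.104]
```

View pics/top3.png

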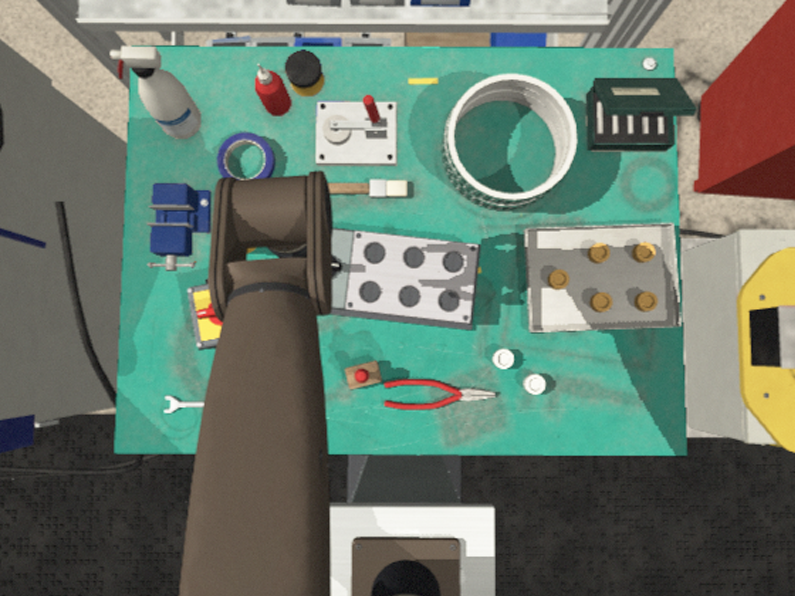

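The top view shows all six cavities empty and five caps lying separately in the tray at (558,279), (598,252), (644,252), (601,301) and (646,301). I'll turn the ejector back down.

Call:
{"name": "arm_command", "arguments": {
  "steps": [60,0,0,0.9,0,60,0,0,1,0,60,0,0,1,0,60,0,0,1,0,60,0,0,1,0,60,0,0,0.2,0,60,0,0,0,0,0,0,0,0,0],
  "squeeze": 40
}}

```text
time: 45.77
eef_pos: [0.5774, 0.1437, 0.0688]
tcp_rot: [0.744, 0.668, 0.0, 0.0]
contact_force: [0.4, 0.1, 0.6]
opening: 0.475
finger_force: 0.0
```

Call:
{"name": "arm_command", "arguments": {
  "steps": [0,0,0,0,0,0,0,0,0,0,0,0,0,0,0,0,0,0,0,0,0,0,0,0,0]
}}

```text
time: 46.18
eef_pos: [0.5763, 0.1445, 0.0703]
tcp_rot: [0.744, 0.669, -0.001, -0.001]
contact_force: [-5.7, -0.8, 6.5]
opening: 0.146
finger_force: 40.9
```

Call:
{"name": "arm_command", "arguments": {
  "steps": [0,0,0,0,-0.5,0,0,0,0,-1,0,0,0,0,-1,0,0,0,0,-1,0,0,0,0,-1,0,0,0,0,-1,0,0,0,0,-1,0,0,0,0,-1]
}}

```text
time: 46.85
eef_pos: [0.5769, 0.1447, 0.0703]
tcp_rot: [0.445, 0.896, 0.0, -0.0]
contact_force: [-3.6, 0.1, 4.9]
opening: 0.154
finger_force: 40.7
```

Call:
{"name": "arm_command", "arguments": {
  "steps": [0,0,0,0,-1,0,0,0,0,-1,0,0,0,0,-1,0,0,0,0,-1,0,0,0,0,-1,0,0,0,0,-1,0,0,0,0,-1,0,0,0,0,-1]
}}

```text
time: 47.52
eef_pos: [0.5772, 0.1453, 0.0703]
tcp_rot: [0.061, 0.998, 0.001, 0.001]
contact_force: [-3.6, 1.9, 4.2]
opening: 0.152
finger_force: 40.6
```

Call:
{"name": "arm_command", "arguments": {
  "steps": [0,0,0,0,-0.4,0,0,0,0,0,0,0,0,0,0]
}}

```text
time: 47.77
eef_pos: [0.5772, 0.1453, 0.0703]
tcp_rot: [0.045, 0.999, 0.001, 0.0]
contact_force: [-3.2, 1.9, 6.2]
opening: 0.155
finger_force: 41.1
```

```bash
python3 - <<'E'
from h import *
plan(.575,.145,.2,3.037);print(ctrl.get_state()['wrist_torque'])
E
```

```text
t 47.77 pos [0.5772 0.1453 0.0703] yaw 3.051 q6 -1.41 F [-3.2  1.9  6.2] op 0.155
  units now-yaw [ 0.088 -0.02  -5.188] spin 0.14
  units tgt-yaw [ 0.088 -0.02  -5.188]
[ 0.46946363  0.71213026 -0.43781963]
```

Call:
{"name": "arm_command", "arguments": {
  "steps": [50,0,0,0,0,50,0,0,0,0,50,0,0,0,0,70,0,0,-0.9,0,100,0,0,-1,0,100,0,0,-1,0,100,0,0,-1,0,100,0,0,-1,0]
}}

```text
time: 48.43
eef_pos: [0.5767, 0.1441, 0.1913]
tcp_rot: [0.043, 0.999, -0.0, 0.0]
contact_force: [0.9, -0.2, 0.6]
opening: 0.998
finger_force: 0.0
```

Call:
{"name": "arm_command", "arguments": {
  "steps": [100,0,0,0,1,100,0,0,0,1,100,0,0,0,1,100,0,0,0,1,100,0,0,0,1,100,0,0,0,1,100,0,0,0,1,100,0,0,0,1]
}}

```text
time: 49.1
eef_pos: [0.5768, 0.1441, 0.1901]
tcp_rot: [0.431, 0.902, -0.0, 0.0]
contact_force: [0.1, 0.5, -0.9]
opening: 1.001
finger_force: 0.0
```

Call:
{"name": "arm_command", "arguments": {
  "steps": [100,0,0,0,1,100,0,0,0,1,100,0,0,0,1,100,0,0,0,1,100,0,0,0,0.8]
}}

```text
time: 49.52
eef_pos: [0.5768, 0.1442, 0.1901]
tcp_rot: [0.633, 0.774, -0.0, 0.0]
contact_force: [0.1, 0.2, -0.1]
opening: 1.001
finger_force: 0.0
```

Call:
{"name": "arm_command", "arguments": {
  "steps": [100,0.94,-0.22,0,0,100,0.94,-0.22,0,0,100,0.94,-0.22,0,0,100,0.94,-0.22,0,0,100,0.94,-0.22,0,0,100,0.94,-0.22,0,0,100,0.94,-0.22,0,0,100,0.94,-0.22,0,0]
}}

```text
time: 50.18
eef_pos: [0.4951, 0.3204, 0.1902]
tcp_rot: [0.631, 0.775, 0.0, 0.0]
contact_force: [1.1, -0.7, 0.4]
opening: 0.998
finger_force: 0.0
```

Call:
{"name": "arm_command", "arguments": {
  "steps": [100,0,0,0,0,100,0,0,0,0]
}}

```text
time: 50.35
eef_pos: [0.4951, 0.3202, 0.1901]
tcp_rot: [0.631, 0.776, -0.0, 0.0]
contact_force: [0.1, -0.4, -0.4]
opening: 0.999
finger_force: 0.0
```

```bash
python3 - <<'E'
from h import *
plan(.4945,.321,.078,1.769)
shot('wrist','w7')
E
```

```text
t 50.35 pos [0.4951 0.3202 0.1901] yaw 1.777 q6 0.2 F [ 0.1 -0.4 -0.4] op 0.999
  units now-yaw [ 0.036 -0.02   4.484] spin 0.08
  units tgt-yaw [ 0.036 -0.02   4.484]
```

View pics/w7.png

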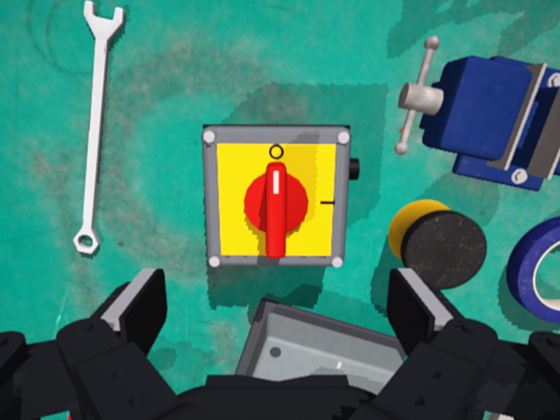

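The wrist view shows the isolator bar pointing to "O" (OFF), centred at (275,205). Before switching on, I'll check that the ejector is down.

```bash
python3 - <<'E'
from h import *
shot('top','t4');shot('scene','s4')
a=np.load('pics/t4.npy')[140:240,180:480];b=np.load('pics/s4.npy')[170:320,150:400]
a=cv2.resize(a,(780,260));b=cv2.resize(b,(533,320)); o=np.zeros((580,780,3),np.uint8);o[:260]=a;o[260:,:533]=b;cv2.imwrite('pics/m4.png',o)
E
```

```text
(no output)
```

View pics/m4.png

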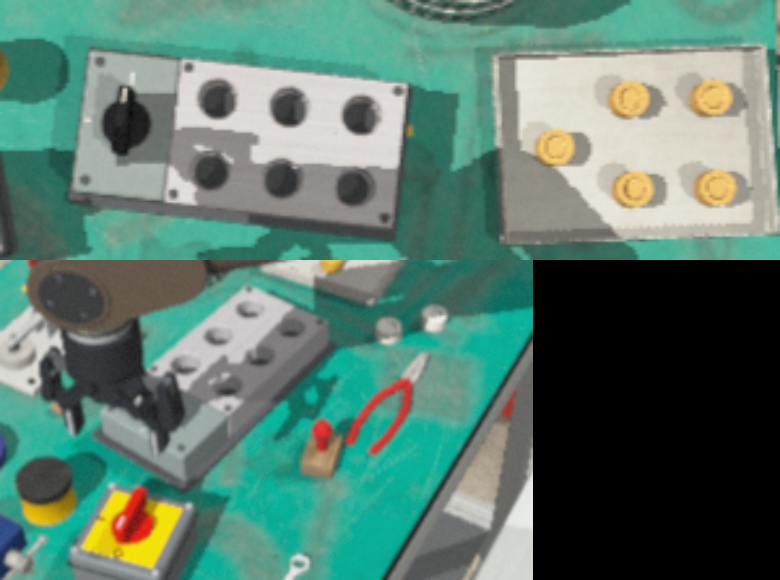

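The mosaic shows the ejector bar down at (125,120), along the die's x, and the five caps flat and separate in the tray. The stamp and tin haven't moved, so I can switch the isolator on.

Call:
{"name": "arm_command", "arguments": {
  "steps": [100,0.04,0,0.9,0.08,100,0,0,1,0,100,0,0,1,0,60,0,0,1,0,60,0,0,0.55,0,60,0,0,0,0,0,0,0,0,0,0,0,0,0,0],
  "squeeze": 40
}}

```text
time: 51.17
eef_pos: [0.4967, 0.3207, 0.0808]
tcp_rot: [0.635, 0.773, 0.001, 0.001]
contact_force: [-0.4, -0.2, 0.8]
opening: 0.329
finger_force: 0.0
```

Call:
{"name": "arm_command", "arguments": {
  "steps": [0,0,0,0,0,0,0,0,0,0,0,0,0,0,0,0,0,0,0,0,0,0,0,0,0]
}}

```text
time: 51.58
eef_pos: [0.4945, 0.3205, 0.0814]
tcp_rot: [0.634, 0.773, -0.001, -0.001]
contact_force: [-5.9, -2.3, 6.1]
opening: 0.158
finger_force: 41.0
```

Call:
{"name": "arm_command", "arguments": {
  "steps": [0,0,0,0,0.5,0,0,0,0,1,0,0,0,0,1,0,0,0,0,1,0,0,0,0,1,0,0,0,0,1,0,0,0,0,1,0,0,0,0,1]
}}

```text
time: 52.25
eef_pos: [0.4941, 0.3205, 0.0814]
tcp_rot: [0.874, 0.485, -0.002, -0.0]
contact_force: [-7.8, -1.8, 6.9]
opening: 0.152
finger_force: 41.2
```

Call:
{"name": "arm_command", "arguments": {
  "steps": [0,0,0,0,1,0,0,0,0,1,0,0,0,0,1,0,0,0,0,1,0,0,0,0,1,0,0,0,0,1,0,0,0,0,1,0,0,0,0,1]
}}

```text
time: 52.92
eef_pos: [0.4938, 0.3209, 0.0814]
tcp_rot: [0.994, 0.106, -0.002, -0.0]
contact_force: [-7.7, -0.4, 6.7]
opening: 0.15
finger_force: 41.1
```

Call:
{"name": "arm_command", "arguments": {
  "steps": [0,0,0,0,0.4,0,0,0,0,0,0,0,0,0,0]
}}

```text
time: 53.17
eef_pos: [0.4937, 0.3209, 0.0814]
tcp_rot: [0.996, 0.09, -0.002, 0.0]
contact_force: [-7.4, -0.6, 7.2]
opening: 0.152
finger_force: 41.5
```

Call:
{"name": "arm_command", "arguments": {
  "steps": [50,0,0,0,0,50,0,0,0,0,50,0,0,0,0,70,0,0,-0.9,0,100,0,0,-1,0,100,0,0,-1,0,100,0,0,-1,0,100,0,0,-1,0]
}}

```text
time: 53.83
eef_pos: [0.4957, 0.3205, 0.2033]
tcp_rot: [0.996, 0.088, 0.001, -0.0]
contact_force: [-0.4, -0.0, 0.1]
opening: 1.0
finger_force: 0.0
```

Call:
{"name": "arm_command", "arguments": {
  "steps": [100,0,0,0,0,100,0,0,0,0,100,0,0,0,0]
}}

```text
time: 54.08
eef_pos: [0.4952, 0.3203, 0.2011]
tcp_rot: [0.996, 0.088, -0.0, 0.0]
contact_force: [-0.3, -0.1, -1.3]
opening: 1.0
finger_force: 0.0
```

```bash
python3 - <<'E'
from h import *
plan(.4945,.321,.2,.198)
shot('wrist','w8');shot('top','t8')
a=np.load('pics/w8.npy');b=np.load('pics/t8.npy')[140:240,180:480]
o=np.zeros((590,600,3),np.uint8);o[:390,:520]=cv2.resize(a,(520,390));o[390:]=cv2.resize(b,(600,200));cv2.imwrite('pics/m8.png',o)
E
```

```text
t 54.08 pos [0.4952 0.3203 0.2011] yaw 0.177 q6 1.8 F [-0.3 -0.1 -1.3] op 1.0
  units now-yaw [-0.024 -0.032  0.044] spin -0.21
  units tgt-yaw [-0.024 -0.032  0.044]
```

View pics/m8.png

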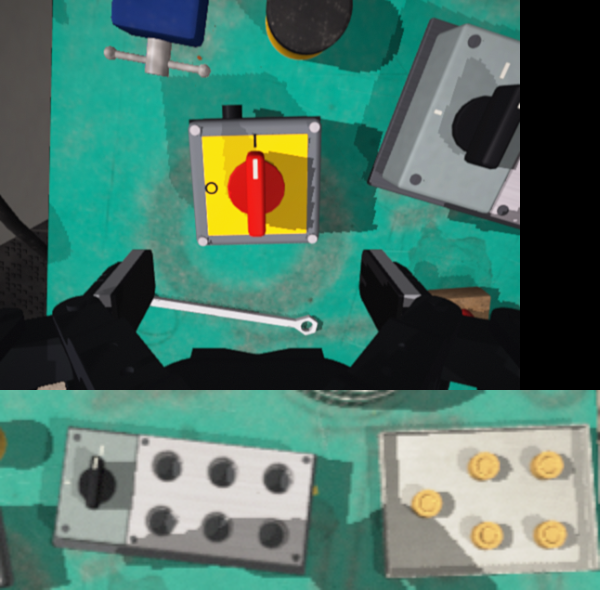

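The final view shows the isolator bar on the "I" mark at (255,190), so it is ON. The ejector is down, the five caps are flat in the tray, and the gripper is clear of everything. Handing in.

```bash
python3 -c "
from plant import ctrl
print(ctrl.sign_off())"
```

```text
the job is handed in; nothing more can be done
None
```

The job is handed in (the hand-in returned no verdict): all five caps lie flat and separate in the tray, the ejector is back down, the isolator was switched on last, and the stamp and tin look unmoved in the camera views.

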